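# Empty the drained milling balls from the hanging scoop into the sample jar

## Robot

A 6-joint arm with a two-finger parallel gripper is mounted at the origin on the work surface. World frame = base frame: x ahead of the robot, y to its left, z up, the work surface at z = 0. Lengths are in m, angles in rad, forces in N, time in s.
With the tool pointing down it reaches from about 0.375 to 0.9 m from the base axis. Payload 3.1 kg.
Tool frame: the origin (TCP) lies midway between the tips of the shut fingers; the grasp point (between the pads) lies 19 mm behind it; z points along the fingers, y is the line along which they close (so a half turn about z gives the same grasp; the last joint's range is limited). The gripper opens to 85 mm and grips with 20 to 120 N. Pads are 22 mm wide; open, the fingers measure 114 mm over their backs; the gripper's body (76 mm by 85 mm) begins 54 mm behind the grasp point. The pads swing forward as they close: fully open they stand 13 mm farther back than shut.
Start: joints at [-1.45, 0.527, 1.433, -0, 1.181, -0.178], TCP at [0.185, -0.597, 0.231] pointing down, gripper open.
Joint ranges: [-3.08, 3.08], [-0.75, 2.2], [0.22, 2.44], [-1.43, 4.57], [0, 2.65], [-2.85, 2.85]. Speed limits (rad/s): [2.79, 2.79, 3.14, 3.14, 3.14, 3.14].

## Interface

Orientations are given as a unit quaternion [w, x, y, z].
In Python, from plant import robot gives the robot as it stands. The module is installed in compiled form; this text tells all that it offers.
- The arm moves only by the shell command python3 -m creep 'ROWS' [OPENING] [FORCE]. ROWS is JSON, a list of rows, each a list of 4 numbers: the shift along the tool's x, y, z in cm, then the turn about the tool's z in rad. A call has 1 to 12 rows; each row shifts and turns the commanded pose from where the row before left it, along the tool's axes as they then stand; what a row does not reach is not made up. A row lasts 1/12 s, in which the tool goes at most 41.7 mm and 7.16 degrees, less where a joint would pass 70% of its speed; a pose out of reach is approached as far as the arm can. A call is refused whole if a number of a shift passes 4.17 or a number of a turn 0.125, either way. A call with a gripper value outside its range is refused whole. OPENING is the opening, from -1 (shut) to 1 (fully open), set as the call begins (- or left out, the last holds). The fingers move at their own pace and stop on an object; FORCE is the grip in N (left out, the last holds). Time passes only in rows, so rows that do not move let the fingers close. It gives the time, the measured TCP pose, the force, the opening and the grip force at its end, in the units of the state.
- robot.state(): the state, without advancing time (a new reading comes with each control period).
- robot.capture(name): name is "side" or "top"; returns a dict with "pixels" (480x640x3 uint8, red, green, blue), "depth" (480x640 float32, m along the optical axis (not along the pixel's ray), 0 where there is no reading), "fx", "fy", "cx", "cy" (pixels), "R" (3x3) and "t" (3): a world point X has camera coordinates R X + t. Camera axes: x right, y down, z forward; pixel columns grow to the right and rows downward; lengths in m; the calibration is good to about 2 mm. A picture is of the moment at which its call begins.
- robot.close_job(): hands the job in; it is judged then, once.
Trained networks look in a picture, given as the dict that the camera call returned (one of the last four; its "shot" number tells which), for a name from the list of things; names that differ only in an ending like _2 or _b are one class to them, and where a whole thing is asked for, a point or a joint stands for the part that bears it (a point fixed in the world has none). Each returns a list of dicts, best first, with "conf" (0 to 1); they miss things now and then, are a little off and sometimes report something else, mostly with a low value. They report only what shows in the picture. A call takes as long as a camera call. They do not tell look-alikes from the thing itself.
- robot.recognise(picture, thing): "centre" ([column, row] in pixels, amid what is visible of it).
- robot.trace(picture, thing): "region" (480x640 bool, what is visible of it) and "centre" ([column, row] in pixels, amid what is visible of it).
The state is a dict: "time_s": time; "joint_positions": joint angles; "joint_velocities": joint speeds; "tau": joint torques, N m; "eef_pos": TCP position; "orientation": TCP orientation; "force": force on the tool from outside, world axes, zero at the start; "moment": the same for the moment, N m; "grip_width": finger opening in m; "grasp_force": force on a finger pad.
Only numpy, scipy, OpenCV 4.12 (cv2) and the standard library are available. Lean on these libraries where they do the work, as an engineer would, in place of code of your own. Each camera call takes 0.05 s, during which the arm holds its last target. There are 200 camera calls.

## Task

Lift the steel scoop with the four ceramic balls off its hook, keeping the balls in it, and tip all four through the funnel into the narrow jar. Then stand the empty scoop upright in the shallow wash tray, setting it down gently, and let go. Do not knock against the jar or funnel, and do not shift or knock over anything else on the bench.

Things in the scene. Friction and masses are not known exactly. Their poses are not given: they have to be found in the camera images.
- stand: fixed drain stand. Origin on the table right under the hook's seat; x points from the seat back to the post, z up. Base plate 170 x 110 x 12 mm, x=-55 to +115. Round post 14 mm thick at x=+85, 357 tall, carries a flat J-hook and, above it, a level boom. Only this post, hook and boom stand above the base; the -x side is open.
- hook_seat (a point): middle of the hook's upper face (stand 0,0,175 mm), where the scoop's crossbar rests. The hook is level, 26 mm wide in y, 6 mm thick, and runs from the post to x=-27; collar on the post 28 mm wide, z=157 to 187
- hook_tip (a point): top of the hook's turned-up tip (stand -25,0,189 mm): 5 mm thick, 26 wide, 14 mm above the seat. To unhook: lift the scoop more than 14 mm (room for 40), then draw it along stand -x by more than 40 mm
- boom_end (a point): free end of the round boom, on its axis (stand -10,0,337 mm); boom 14 mm thick, from here along +x to the post, underside at z=330, right above the scoop's grip: a gripper coming straight down on the grip hits it. Come in tilted about 40 degrees, from the open -x side and above
- scoop: loose steel scoop, 0.16 to 0.3 kg, hanging on the hook, four balls in it. Origin: underside of its flat floor, under the grip; z up, x towards its pouring lip, at the start towards the post (axes agree with the stand's within 4 degrees). Floor x=-38 to +38, 56 mm in y, 3 thick; back wall at x=-38 and side walls (x to +66) 30 mm tall
- scoop_bar (a point): middle of the underside of the scoop's level flat crossbar (scoop 0,0,85 mm), 60 mm in y, 18 in x, 7 thick. Two straps, x=-8 to +8, at y=+-28.5, join its ends to the side walls; the hook passes between them under the bar
- scoop_grip (a point): point to grip (scoop 0,0,125 mm) in the black flat-sided grip block on the crossbar: 14 mm in y, 26 in x, z=92 to 147 in the scoop frame. Grip it across y
- scoop_lip (a point): middle of the pouring lip's edge (scoop 68,0,20 mm). The lip rises at 30 degrees from the floor's +x end, so balls roll out over it once the scoop is pitched lip-down by more than about 30 degrees; 55 to 60 empties it
- ball0_center (a point): centre of a white ceramic milling ball, 16 mm across, 12 g, loose in the scoop
- ball1_center (a point): centre of a white ceramic milling ball, 16 mm across, 12 g, loose in the scoop
- ball2_center (a point): centre of a white ceramic milling ball, 16 mm across, 12 g, loose in the scoop
- ball3_center (a point): centre of a white ceramic milling ball, 16 mm across, 12 g, loose in the scoop
- jar: narrow glass jar, 50 mm wide, 82 mm tall, wall 5 mm, standing fast on a 90 mm square rubber foot plate 5 mm thick, with a wide steel funnel fixed on its neck. It does not move. Origin: centre of its underside, z up. Jar and neck are 40 mm wide inside; the funnel widens from there (z=82) to a mouth 120 mm wide inside, 130 outside, at z=127. Jar floor inside at z=5.
- funnel_mouth (a point): centre of the funnel's mouth, at the level of its rim, 127 mm above the table
- tray: fixed shallow aluminium wash tray, 150 mm (x) x 130 mm (y) outside, walls 4 mm thick and 16 mm tall, floor 4 mm thick. Origin: centre of its underside.
- mixing_cup: bystander: steel mixing cup turned upside down, 84 wide, 115 tall, at the back (mm)
- amber_bottle: bystander: amber glass bottle, 60 wide, 130 tall, at the back (mm)
- small_jar: bystander: small closed glass jar, 52 wide, 65 tall, near the robot (mm)
- tin: bystander: small grey tin with a flat lid, 56 wide, 60 tall, near the robot (mm)
- stopper: bystander: black rubber stopper, 34 wide, 35 tall, among the task's things (mm)
- weight: bystander: brass cylinder weight, 32 wide, 45 tall, among the task's things (mm)
Things that resemble listed ones, but are neither listed nor needed, are in the scene too. What is meant by the tray is not purple, and is the smaller of those in its own colour.

How it is judged:
On the way, in this order (a step that is already met when the one before it is completed fails the run):
1. the scoop is off the hook and clear of it, held up, with all four balls still in it (horizontal distance between scoop and hook_seat above 0.06 m and height (world z) of scoop above 0.05 m and angle between scoop's own z axis and vertical below 0.45 rad and z of each of ball0_center, ball1_center, ball2_center, ball3_center in the frame of scoop below 0.035 m and distance between each of ball0_center, ball1_center, ball2_center, ball3_center and scoop below 0.075 m), for 0.2 s.
2. all four balls lie inside the jar (horizontal distance between each of ball0_center, ball1_center, ball2_center, ball3_center and jar below 0.025 m and z of ball0_center in the frame of jar between 0 and 0.075 m and z of ball1_center in the frame of jar between 0 and 0.075 m and z of ball2_center in the frame of jar between 0 and 0.075 m and z of ball3_center in the frame of jar between 0 and 0.075 m), for 0.2 s.
At the end, for the whole second after the job is handed in: All four balls are inside the glass jar, under the funnel; the scoop stands upright (within 0.1 rad) flat on the tray's floor, inside its walls (origin within 50 mm in tray x and 45 mm in tray y of the tray's centre), at rest and released (all of step 2 and x of scoop in the frame of tray between -0.05 and 0.05 m and y of scoop in the frame of tray between -0.045 and 0.045 m and z of scoop in the frame of tray below 0.012 m and angle between scoop's own z axis and vertical below 0.1 rad and linear speed of scoop below 0.02 m/s); the robot touches nothing.
It fails at once if the scoop or the fingers knock against the jar or its funnel (over 20 N) (contact force between any of scoop, the fingers and jar above 20 N).
It fails at once if the scoop is dropped: let go, away from the hook, while its underside is still more than 18 mm above the tray's floor level (contact force between the fingers and scoop below 0.05 N and z of scoop in the frame of tray above 0.022 m and horizontal distance between scoop and hook_seat above 0.06 m).
It fails at once if a bystander is shifted by more than 25 mm (distance of any of mixing_cup, amber_bottle, small_jar, tin, stopper, weight from where it was at the start of the episode above 0.025 m).
It fails at once if a bystander is knocked over (angle between any of mixing_cup, amber_bottle, small_jar, tin, stopper, weight's own z axis and vertical above 0.5 rad).
It also fails if it takes over 72 s, if anything falls off the work surface, if the arm or the gripper's body presses on something with over 40 N, if the wrist force passes 120 N, or if a joint passes its speed limit or range.

## Working session

There is one attempt and no reset: what is moved stays moved. The work goes in short steps, Python scripts to look and compute and a shell command to move; the robot and the scene stay as the last step left them, time stands still between calls to the robot, and variables do not carry over. Pictures are saved under pics/ and viewed, at most 10 in all, crops included, and the job is handed in when it is done.

```bash
mkdir -p pics; ls; python3 - <<'E'
from plant import robot
import cv2,pickle
print(robot.state())
print([a for a in dir(robot) if a[0]!='_'])
for n in("side","top"):
    p=robot.capture(n); cv2.imwrite(f"pics/{n}0.png",p["pixels"][:,:,::-1]); pickle.dump(p,open(f"{n}0.pkl","wb"))
    for th in "stand hook_tip boom_end scoop scoop_grip scoop_bar scoop_lip ball0_center jar funnel_mouth tray stopper weight small_jar tin mixing_cup amber_bottle".split():
        print(n,th,[([round(float(c)) for c in d["centre"]],round(float(d["conf"]),2)) for d in robot.recognise(p,th)])
    print(p["R"],p["t"],p["fx"],p["cx"],p["cy"])
E
python3 -m creep --help | head -30
```

```text
pics
{'time_s': 0.0, 'joint_positions': array([-1.44948486e+00,  5.28484205e-01,  1.43391274e+00,  1.00605312e-05,
        1.18136394e+00, -1.78510638e-01]), 'joint_velocities': array([ 2.87227680e-03,  1.01615936e-04,  1.71758818e-04,  1.44265029e-03,
       -3.86338754e-06,  1.90609122e-04]), 'tau': array([ 1.09146928e-03, -4.42348945e+01, -1.78026670e+01, -2.59240069e-04,
        8.40981666e-03, -7.16241914e-06]), 'eef_pos': array([ 0.18453088, -0.59639281,  0.2303192 ]), 'orientation': array([-1.08353819e-03,  9.88784071e-01,  1.49348201e-01,  3.56506483e-05]), 'force': array([-0.67940424,  0.81911404, -0.42978664]), 'moment': array([-0.0403191 ,  0.02732807, -0.00895778]), 'grasp_force': 0.0, 'grip_width': 0.0852175141561577}
['IKError', 'capture', 'close_job', 'recognise', 'state', 'trace']
side stand [([297, 260], 0.86)]
side hook_tip [([295, 293], 0.64), ([298, 260], 0.58)]
side boom_end [([296, 257], 0.73)]
side scoop [([310, 230], 0.9), ([270, 339], 0.32)]
side scoop_grip [([305, 230], 0.67)]
side scoop_bar [([307, 231], 0.98)]
side scoop_lip [([303, 232], 0.76)]
side ball0
[... 808 characters left out ...]
), ([354, 210], 0.25)]
top scoop_bar [([352, 204], 0.6)]
top scoop_lip [([351, 203], 0.85)]
top ball0_center []
top jar [([474, 224], 0.86)]
top funnel_mouth [([478, 227], 0.82)]
top tray [([264, 342], 0.74), ([262, 241], 0.69), ([162, 252], 0.66)]
top stopper [([306, 227], 0.61)]
top weight [([418, 239], 0.49)]
top small_jar [([407, 286], 0.52)]
top tin [([317, 278], 0.82)]
top mixing_cup [([304, 157], 0.62)]
top amber_bottle [([418, 164], 0.87)]
[[-0.00341916 -0.99997401 -0.0063469 ]
 [-0.98610664  0.00442571 -0.16605451]
 [ 0.16607829  0.00569095 -0.98609615]] [0.13286342 0.55335612 1.20443082] 451.9848381500916 314.18710205660625 233.33578799634174invalid input: not JSON, or not a number
```

View pics/side0.png

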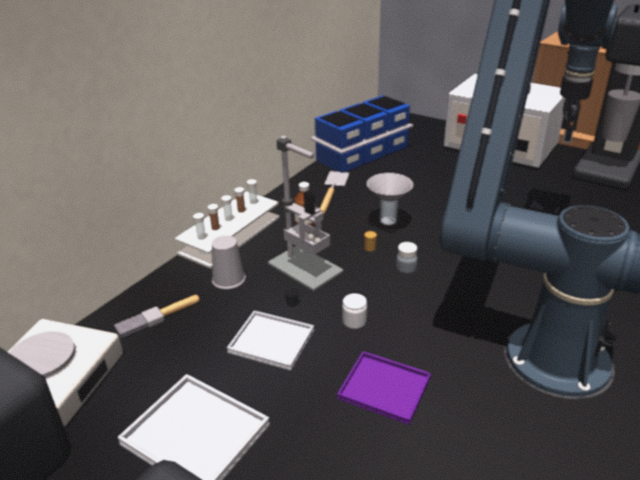

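View pics/top0.png

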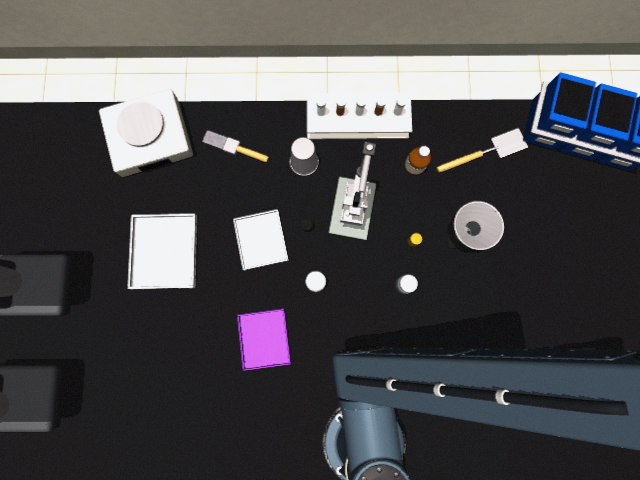

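```bash
python3 -m creep '[[0,0,-4,0.12],[0,0,-4,0.12],[0,0,-4,0.12],[0,0,-4,0.12],[0,0,-4,0.12],[0,0,-4,0.12],[0,0,-4,0.12],[0,0,-4,0.12],[0,0,-4,0.12],[0,0,-4,0.12],[0,0,-4,0.12],[0,0,-4,0.12]]' 1 60
python3 -c "
from plant import robot
s=robot.state();print(s['joint_positions'],s['eef_pos'],s['orientation'])"
```

```text
time_s: 2.8
eef_pos: [0.1845, -0.5958, 0.7123]
orientation: [0.001, 0.842, -0.539, 0.001]
force: [-0.1, -1.0, 0.7]
grip_width: 0.0852
grasp_force: 0.0
[-1.44936469e+00  4.63005222e-01  2.87315970e-01  2.51166704e-05
  2.38919060e+00  1.26106323e+00] [ 0.18453837 -0.5958255   0.71230761] [ 7.96136476e-04  8.42004858e-01 -5.39468939e-01  6.69878443e-04]
```

```bash
cat > h.py <<'E'
import numpy as np
def world(p,u,v,r=1,z=None):
    "world point of a pixel: from depth (median), or on plane z"
    ray=np.array([(u-p["cx"])/p["fx"],(v-p["cy"])/p["fy"],1.])
    R=np.array(p["R"]);t=np.array(p["t"]);c=-R.T@t;d=R.T@ray
    if z is not None: return c+d*(z-c[2])/d[2]
    D=p["depth"][int(v)-r:int(v)+r+1,int(u)-r:int(u)+r+1];D=D[D>0]
    return c+d*np.median(D) if len(D) else None
def cloud(p):
    v,u=np.mgrid[:480,:640];D=p["depth"]
    c=np.stack([(u-p["cx"])/p["fx"]*D,(v-p["cy"])/p["fy"]*D,D],-1)
    W=(c-np.array(p["t"]))@np.array(p["R"]); W[D<=0]=np.nan
    return W
E
python3 - <<'E'
import pickle,numpy as np
from h import *
np.set_printoptions(precision=4,suppress=True)
t=pickle.load(open("top0.pkl","rb"));s=pickle.load(open("side0.pkl","rb"))
for n,u,v in [("traysmall",262,241),("purple",264,342),("postTop",370,147),("boomend",358,197),("stopper",306,227),("weight",416,239),("jar",478,227),("sjar",407,284),("tin",316,281),("cup",303,150),("bottle",424,152),("bins",570,100),("racktop",360,110),("trowel",250,150)]: print(n,world(t,u,v))
for n,u,v in [("wbox",505,90),("mill",610,100),("post",285,142)]: print(n,world(s,u,v))
W=cloud(t)
c=W.reshape(-1,3);c=c[~np.isnan(c[:,0])]
b=c[(c[:,2]>.3)&(c[:,2]<.4)&(c[:,0]>.4)&(abs(c[:,1])<.3)];print("boom pts",len(b),b.min(0),b.max(0),b.mean(0))
q=b[:,:2]-b[:,:2].mean(0);print("dir",np.linalg.svd(q,full_matrices=False)[2])
f=c[(c[:,2]>.115)&(c[:,2]<.14)&(abs(c[:,1]+.37)<.12)&(abs(c[:,0]-.6)<.15)];print("rim",len(f),f.min(0),f.max(0))
E
```

```text
traysmall [0.5391 0.2798 0.0065]
purple [0.2583 0.27   0.0054]
postTop [0.6885 0.0088 0.3567]
boomend [0.6091 0.0252 0.2356]
stopper [0.5741 0.1536 0.0343]
weight [ 0.5373 -0.1509  0.0431]
jar [ 0.5661 -0.3158  0.0661]
sjar [ 0.4124 -0.1171  0.0647]
tin [0.4215 0.1262 0.0607]
cup [0.7705 0.1597 0.1152]
bottle [ 0.7575 -0.1623  0.1305]
bins [ 0.8872 -0.5442  0.1619]
racktop [0.8952 0.0012 0.0915]
trowel [0.8067 0.3178 0.0183]
wbox [ 0.2103 -0.0606  0.5325]
mill [ 0.1311 -0.8971  0.2576]
post [0.6802 0.0162 0.3478]
boom pts 412 [ 0.5947 -0.0034  0.3272] [0.7033 0.0329 0.3596] [0.656  0.0165 0.3445]
dir [[-0.9826  0.1859]
 [-0.1859 -0.9826]]
rim 596 [ 0.4972 -0.3609  0.115 ] [ 0.6244 -0.2501  0.1321]
```

```bash
python3 -m creep '[[0,0,-4,0],[0,0,-4,0]]'
python3 -c "
from plant import robot
s=robot.state();print(s['joint_positions'],s['eef_pos'],s['orientation'])"; python3 -m creep '[[0,0,-4,0],[0,0,-4,0]]'
python3 -c "
from plant import robot
s=robot.state();print(s['joint_positions'],s['eef_pos'],s['orientation'])"
```

```text
time_s: 2.97
eef_pos: [0.1759, -0.5705, 0.7468]
orientation: [0.003, 0.843, -0.537, 0.005]
force: [0.1, -2.4, -0.2]
grip_width: 0.0854
grasp_force: 0.0
[-1.46104892  0.4416892   0.22365083  0.00725258  2.46460709  1.24965031] [ 0.1758958  -0.57053922  0.74680942] [ 0.00311117  0.84343966 -0.53718763  0.0054139 ]
time_s: 3.13
eef_pos: [0.1652, -0.5346, 0.7831]
orientation: [0.016, 0.843, -0.537, 0.019]
force: [-0.1, -0.3, 0.0]
grip_width: 0.085
grasp_force: 0.0
[-1.47649806  0.37995547  0.21909621  0.01738124  2.49310827  1.24236073] [ 0.16518868 -0.53463223  0.78309939] [ 0.01625057  0.84326102 -0.53691187  0.01929801]
```

```bash
python3 -m creep '[[-2.2,-3.4,0.6,0],[-2.2,-3.4,0.6,0],[-2.2,-3.4,0.6,0],[-2.2,-3.4,0.6,0],[-2.2,-3.4,0.6,0],[-2.2,-3.4,0.6,0],[-2.2,-3.4,0.6,0],[-2.2,-3.4,0.6,0],[-2.2,-3.4,0.6,0],[-2.2,-3.4,0.6,0],[-2.2,-3.4,0.6,0],[-2.2,-3.4,0.6,0]]'; python3 -m creep '[[-2.2,-3.4,0.6,0],[-2.2,-3.4,0.6,0],[-2.2,-3.4,0.6,0],[0,0,0,-0.12],[0,0,0,-0.12],[0,0,0,-0.12],[0,0,0,-0.12],[0,0,0,-0.12],[0,0,0,-0.12],[0,0,0,-0.12],[0,0,0,-0.11]]'
python3 -c "
from plant import robot
s=robot.state();print(s['joint_positions'],s['eef_pos'],s['orientation'])"
```

```text
time_s: 4.13
eef_pos: [0.4248, -0.125, 0.6949]
orientation: [0.017, 0.843, -0.537, 0.02]
force: [0.5, 0.3, 0.4]
grip_width: 0.0854
grasp_force: 0.0
time_s: 5.05
eef_pos: [0.4892, -0.025, 0.6729]
orientation: [0.024, 0.996, -0.089, 0.01]
force: [-0.0, -1.0, -0.2]
grip_width: 0.0856
grasp_force: 0.0
[-0.25276201  0.13609802  0.87211791 -0.05046934  2.10605219  1.46970279] [ 0.48919159 -0.02500563  0.67285457] [ 0.02359292  0.99571806 -0.08885771  0.00965573]
```

```bash
python3 - <<'E'
import pickle,numpy as np,cv2
from h import *
np.set_printoptions(precision=4,suppress=True)
t=pickle.load(open("top0.pkl","rb"));s=pickle.load(open("side0.pkl","rb"))
c=np.vstack([cloud(t).reshape(-1,3),cloud(s).reshape(-1,3)]);c=c[~np.isnan(c[:,0])]
def rect(z0,z1,xr,yr,src=c):
    q=src[(src[:,2]>z0)&(src[:,2]<z1)&(src[:,0]>xr[0])&(src[:,0]<xr[1])&(src[:,1]>yr[0])&(src[:,1]<yr[1])]
    return q
ct=cloud(t).reshape(-1,3);ct=ct[~np.isnan(ct[:,0])]
for nm,src in(("top",ct),("both",c)):
    q=rect(.33,.37,(.65,.75),(-.06,.07),src); q=q[q[:,2]>.351]; print(nm,"post",len(q),q.mean(0),(q.min(0)+q.max(0))/2)
    q=rect(.325,.348,(.55,.66),(-.04,.09),src); print(" boom",len(q),q.min(0),q.max(0),np.polyfit(q[:,0],q[:,1],1))
    q=rect(.18,.245,(.53,.68),(-.06,.12),src); print(" grip",len(q),q.mean(0),q.min(0),q.max(0))
    q=rect(.006,.02,(.5,.76),(-.06,.12),src); print(" base",cv2.minAreaRect((q[:,:2]*1000).astype(np.float32)),q[:,2].mean())
    q=rect(.003,.025,(.44,.64),(.19,.37),src); print(" tray",cv2.minAreaRect((q[:,:2]*1000).astype(np.float32)))
    q=rect(.118,.135,(.45,.7),(-.5,-.25),src); A=np.c_[2*q[:,:2],np.ones(len(q))]; x=np.linalg.lstsq(A,(q[:,:2]**2).sum(1),rcond=None)[0]
    print(" rim",x[:2],np.sqrt(x[2]+x[:2]@x[:2]),q.min(0),q.max(0))
im=t["pixels"][:,:,::-1]
a=cv2.resize(im[140:245,320:400],None,fx=5,fy=5,interpolation=cv2.INTER_CUBIC)[:525]
b=cv2.resize(im[195:285,120:300],(400,200));cc=cv2.resize(im[195:265,440:515],(400,325)) 
cv2.imwrite("pics/c1.png",np.hstack([a,np.vstack([b,cc])]))
E
```

```text
top post 47 [0.6881 0.009  0.3547] [0.6894 0.0093 0.3553]
 boom 195 [0.5947 0.0098 0.3286] [0.6599 0.0329 0.3476] [-0.1846  0.1377]
 grip 229 [0.6052 0.0273 0.2014] [ 0.5768 -0.002   0.18  ] [0.6782 0.0554 0.24  ]
 base ((629.628662109375, 33.57062530517578), (258.82635498046875, 176.42172241210938), 4.168139934539795) 0.011236963593678833
 tray ((540.5411987304688, 280.3628845214844), (178.55618286132812, 196.60317993164062), 89.96732330322266)
 rim [ 0.5603 -0.2968] 0.05878857457655658 [ 0.4972 -0.3609  0.118 ] [ 0.6244 -0.2501  0.1321]
both post 83 [0.6882 0.0113 0.3545] [0.6891 0.0119 0.356 ]
 boom 334 [0.5943 0.0098 0.3286] [0.6599 0.0354 0.3476] [-0.1825  0.1379]
 grip 597 [0.6072 0.0296 0.2026] [ 0.5763 -0.0039  0.18  ] [0.6797 0.0597 0.24  ]
 base ((632.4103393554688, 30.74356460571289), (254.9586181640625, 179.1180419921875), 0.8542662262916565) 0.011827368393267479
 tray ((540.6865234375, 280.1371765136719), (197.55943298339844, 179.4663848876953), 0.20432765781879425)
 rim [ 0.561  -0.2966] 0.0587300335394017 [ 0.4972 -0.3609  0.118 ] [ 0.6258 -0.2501  0.1321]
```

View pics/c1.png

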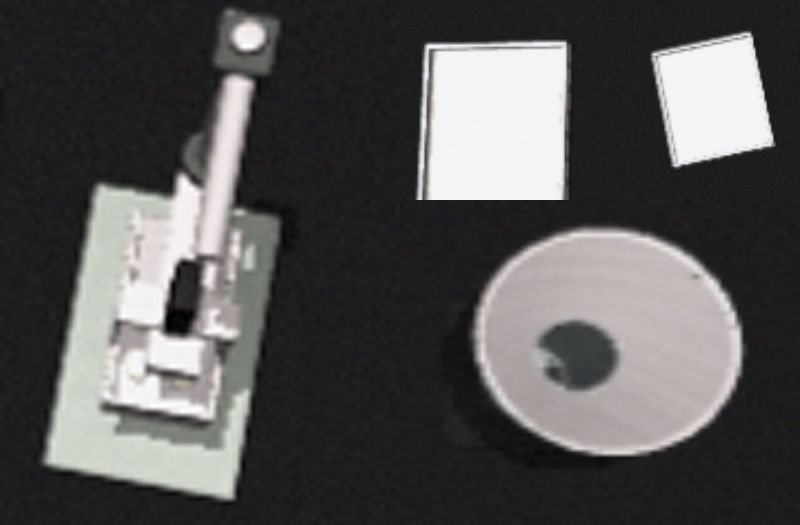

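```bash
cat >st.py <<'E'
from plant import robot
import numpy as np
from scipy.spatial.transform import Rotation as Ro
np.set_printoptions(precision=3,suppress=True)
s=robot.state();q=s['orientation'];R=Ro.from_quat([q[1],q[2],q[3],q[0]]).as_matrix()
print("j",s['joint_positions'],"tcp",s['eef_pos'],"t",s['time_s']);print("x,y,z axes:",R[:,0],R[:,1],R[:,2],"tilt deg",np.degrees(np.arccos(-R[2,2])),"grasp pt",s['eef_pos']-.019*R[:,2],"F",s['force'],s['grasp_force'],s['grip_width'])
E
python3 -m creep '[[4,-0.7,0,0],[4,-0.7,0,0],[4,-0.7,0,0],[4,-0.7,0,0],[4,-0.7,0,0],[4,-0.7,0,0]]';python3 st.py; python3 -m creep '[[4,-0.7,0,0],[4,-0.7,0,0],[4,-0.7,0,0],[4,-0.7,0,0]]';python3 st.py
```

```text
time_s: 5.55
eef_pos: [0.7118, -0.0274, 0.6425]
orientation: [0.022, 0.996, -0.091, 0.009]
force: [-1.3, 0.5, -3.8]
grip_width: 0.0855
grasp_force: 0.0
j [-0.177  0.602  0.229 -0.057  2.288  1.539] tcp [ 0.712 -0.027  0.642] t 5.55
x,y,z axes: [ 0.983 -0.181  0.022] [-0.182 -0.982  0.043] [ 0.014 -0.046 -0.999] tilt deg 2.76962919934437 grasp pt [ 0.712 -0.027  0.661] F [-1.267  0.452 -3.755] 0.0 0.08554779627270863
time_s: 5.88
eef_pos: [0.7886, -0.0272, 0.588]
orientation: [0.022, 0.994, -0.091, 0.054]
force: [-0.1, 0.5, 0.1]
grip_width: 0.0854
grasp_force: 0.0
j [-0.162  0.684  0.22  -0.043  2.127  1.566] tcp [ 0.789 -0.027  0.588] t 5.8833
x,y,z axes: [ 0.978 -0.178  0.111] [-0.182 -0.983  0.034] [ 0.103 -0.053 -0.993] tilt deg 6.678723078401818 grasp pt [ 0.787 -0.026  0.607] F [-0.096  0.525  0.064] 0.0 0.08540065748118623
```

```bash
python3 -m creep '[[3.2,0,-2.6,0],[3.2,0,-2.6,0],[3.2,0,-2.6,0],[3.2,0,-2.6,0],[3.2,0,-2.6,0],[3.2,0,-2.6,0]]';python3 st.py; python3 -m creep '[[3.2,0,-2.6,0],[3.2,0,-2.6,0],[3.2,0,-2.6,0],[3.2,0,-2.6,0],[3.2,0,-2.6,0],[3.2,0,-2.6,0]]';python3 st.py
```

```text
time_s: 6.38
eef_pos: [0.7907, -0.0477, 0.6431]
orientation: [0.021, 0.988, -0.089, 0.127]
force: [-0.3, -0.3, -0.2]
grip_width: 0.0856
grasp_force: 0.0
j [-0.196  0.62   0.218 -0.016  2.046  1.545] tcp [ 0.791 -0.048  0.643] t 6.3833
x,y,z axes: [ 0.952 -0.17   0.255] [-0.18  -0.983  0.018] [ 0.247 -0.063 -0.967] tilt deg 14.798044148627126 grasp pt [ 0.786 -0.046  0.661] F [-0.348 -0.251 -0.162] 0.0 0.0856228572586853
time_s: 6.88
eef_pos: [0.7815, -0.0616, 0.7048]
orientation: [0.02, 0.977, -0.086, 0.196]
force: [-0.1, -0.3, 0.6]
grip_width: 0.0857
grasp_force: 0.0
j [-0.226  0.549  0.219  0.015  1.978  1.529] tcp [ 0.781 -0.062  0.705] t 6.8833
x,y,z axes: [ 0.908 -0.16   0.386] [-0.176 -0.984  0.006] [ 0.379 -0.073 -0.922] tilt deg 22.71778185413321 grasp pt [ 0.774 -0.06   0.722] F [-0.098 -0.266  0.64 ] 0.0 0.08566563866953741
```

```bash
python3 -m creep '[[4,-0.3,-0.8,0],[4,-0.3,-0.8,0],[4,-0.3,-0.8,0],[4,-0.3,-0.8,0],[4,-0.3,-0.8,0],[4,-0.3,-0.8,0],[4,-0.3,-0.8,0],[4,-0.3,-0.8,0],[4,-0.3,-0.8,0],[4,-0.3,-0.8,0],[4,-0.3,-0.8,0],[4,-0.3,-0.8,0]]';python3 st.py
```

```text
time_s: 7.88
eef_pos: [0.8664, -0.0719, 0.7429]
orientation: [0.021, 0.936, -0.079, 0.342]
force: [-0.1, -0.2, -0.3]
grip_width: 0.0853
grasp_force: 0.0
j [-0.229  0.562  0.219  0.054  1.663  1.535] tcp [ 0.866 -0.072  0.743] t 7.8833
x,y,z axes: [ 0.754 -0.135  0.643] [-0.163 -0.987 -0.015] [ 0.637 -0.093 -0.765] tilt deg 40.06526895650675 grasp pt [ 0.854 -0.07   0.757] F [-0.077 -0.157 -0.3  ] 0.0 0.08528242304048292
```

```bash
python3 - <<'E'
import pickle,numpy as np,cv2
from h import *
np.set_printoptions(precision=4,suppress=True)
for n in("top","side"):
    p=pickle.load(open(n+"0.pkl","rb"));W=cloud(p);px=p["pixels"].astype(int)
    m=(px.max(-1)<60)&(W[...,2]>.17)&(W[...,2]<.245)&(abs(W[...,0]-.605)<.04)&(abs(W[...,1]-.025)<.04)
    q=W[m];print(n,len(q),q.mean(0) if len(q) else "",q.min(0) if len(q) else "",q.max(0) if len(q) else "")
    m2=m&(W[...,2]>.225);q=W[m2]
    if len(q)>4:print(" top face",len(q),q.mean(0),cv2.minAreaRect((q[:,:2]*1000).astype(np.float32)))
t=pickle.load(open("top0.pkl","rb"));W=cloud(t);px=t["pixels"]
m=(px.min(-1)>190)&(W[...,2]<.03)&(abs(W[...,0]-.54)<.13)&(abs(W[...,1]-.28)<.1)
c,_=cv2.findContours(m.astype(np.uint8),0,2);c=max(c,key=cv2.contourArea);r=cv2.minAreaRect(c);print("tray px",r)
print([world(t,u,v,z=.016) for u,v in cv2.boxPoints(r)])
E
```

```text
top 79 [0.6059 0.0292 0.2265] [0.5963 0.0226 0.1845] [0.6218 0.0358 0.24  ]
 top face 54 [0.6084 0.0285 0.2356] ((609.3473510742188, 28.09015655517578), (11.330781936645508, 24.8200740814209), 79.66929626464844)
side 200 [0.6068 0.0311 0.2152] [0.5959 0.0196 0.1828] [0.6216 0.0381 0.2398]
 top face 66 [0.6076 0.0307 0.2336] ((608.609130859375, 28.338003158569336), (18.00594139099121, 25.658491134643555), 87.70069885253906)
tray px ((260.1746826171875, 239.33860778808594), (51.885963439941406, 46.05287170410156), 78.2317123413086)
[array([0.6027, 0.3645, 0.016 ]), array([0.6295, 0.2359, 0.016 ]), array([0.4833, 0.2047, 0.016 ]), array([0.4574, 0.3309, 0.016 ])]
```

```bash
cat >to.py <<'E'
import sys,numpy as np
exec(open("st.py").read())
for a in sys.argv[1:]:
    w=np.array(eval(a),float); d=R.T@(w-s['eef_pos'])*100; n=int(np.ceil(np.linalg.norm(d)/4.1)); print(a,"tool shift cm",d,"rows>=",n,"per row",d/n)
E
python3 -m creep '[[-3.5,-0.34,-1.38,0],[-3.5,-0.34,-1.38,0],[-3.5,-0.34,-1.38,0],[-3.5,-0.34,-1.38,0],[-3.5,-0.34,-1.38,0],[-3.5,-0.34,-1.38,0],[-3.5,-0.34,-1.38,0],[-3.5,-0.34,-1.38,0],[-3.5,-0.34,-1.38,0],[-3.5,-0.34,-1.38,0],[-3.5,-0.34,-1.38,0],[-3.5,-0.34,-1.38,0]]' >/dev/null; python3 to.py "[.523,.04,.315]"
```

```text
j [-0.171 -0.269  1.582  0.018  1.129  1.568] tcp [0.456 0.039 0.603] t 8.8833
x,y,z axes: [ 0.753 -0.135  0.644] [-0.163 -0.986 -0.016] [ 0.637 -0.093 -0.765] tilt deg 40.0747252472681 grasp pt [0.444 0.041 0.618] F [-0.097  0.336  0.481] 0.0 0.08493320938920439
[.523,.04,.315] tool shift cm [-13.517  -0.749  26.339] rows>= 8 per row [-1.69  -0.094  3.292]
```

```bash
python3 -m creep '[[-1.7,-0.1,3.3,0],[-1.7,-0.1,3.3,0],[-1.7,-0.1,3.3,0],[-1.7,-0.1,3.3,0],[-1.7,-0.1,3.3,0],[-1.7,-0.1,3.3,0],[-1.7,-0.1,3.3,0],[-1.6,-0.1,3.2,0],[0,0,0,0]]' >/dev/null; python3 to.py "[.619,.0257,.2005]"
python3 - <<'E'
from plant import robot
import cv2,numpy as np
a=robot.capture("side")["pixels"][:,:,::-1];b=robot.capture("top")["pixels"][:,:,::-1]
a=cv2.resize(a[100:320,210:410],(400,440));b=cv2.resize(b[110:310,270:450],(396,440))
cv2.imwrite("pics/pre.png",np.hstack([a,b]))
E
```

```text
j [-0.131  0.122  2.067 -0.035  0.271  1.64 ] tcp [0.521 0.04  0.308] t 9.6333
x,y,z axes: [ 0.764 -0.136  0.63 ] [-0.164 -0.986 -0.015] [ 0.624 -0.092 -0.776] tilt deg 39.07806171288258 grasp pt [0.51  0.042 0.322] F [-1.375  0.316 -0.541] 0.0 0.0853641485848905
[.619,.0257,.2005] tool shift cm [ 0.909  0.007 14.528] rows>= 4 per row [0.227 0.002 3.632]
```

View pics/pre.png

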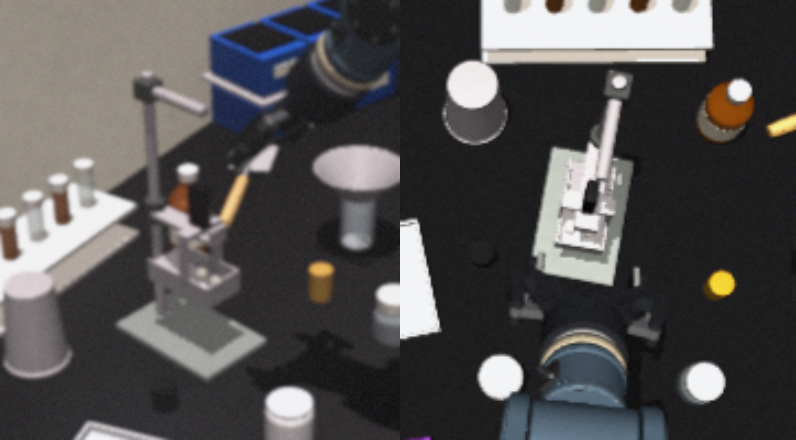

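```bash
python3 -m creep '[[0.2,0,2.5,0],[0.2,0,2.5,0],[0.2,0,2.5,0],[0,0,0,0]]' >/dev/null; python3 to.py "[.619,.0257,.2005]"
```

```text
j [-0.134  0.287  2.023 -0.061  0.129  1.664] tcp [0.58  0.031 0.263] t 10.0667
x,y,z axes: [ 0.752 -0.135  0.646] [-0.164 -0.986 -0.015] [ 0.639 -0.094 -0.763] tilt deg 40.22981413922587 grasp pt [0.568 0.033 0.278] F [ 0.032  0.069 -0.938] 0.0 0.08553699259210773
[.619,.0257,.2005] tool shift cm [-1.052  0.027  7.34 ] rows>= 2 per row [-0.526  0.013  3.67 ]
```

```bash
python3 -m creep '[[-0.2,0,1.5,0],[-0.2,0,1.5,0],[-0.2,0,1.5,0],[0,0,0,0]]' >/dev/null; python3 to.py "[.619,.0257,.2005]"
```

```text
j [-0.134  0.388  2.016 -0.209  0.038  1.812] tcp [0.602 0.029 0.225] t 10.4
x,y,z axes: [ 0.753 -0.134  0.645] [-0.163 -0.986 -0.015] [ 0.638 -0.094 -0.764] tilt deg 40.153827211887325 grasp pt [0.59 0.03 0.24] F [-0.225  0.246  0.247] 0.0 0.08520444843906905
[.619,.0257,.2005] tool shift cm [-0.28   0.04   3.001] rows>= 1 per row [-0.28   0.04   3.001]
```

```bash
python3 -m creep '[[-0.1,0,1,0],[-0.1,0,0.6,0],[0,0,0.4,0],[0,0,0,0]]' >/dev/null; python3 to.py "[.619,.0257,.2005]"
```

```text
j [-0.134  0.419  2.009 -0.761  0.015  2.362] tcp [0.61  0.027 0.214] t 10.7333
x,y,z axes: [ 0.752 -0.132  0.646] [-0.163 -0.987 -0.012] [ 0.639 -0.096 -0.763] tilt deg 40.263529397869874 grasp pt [0.598 0.029 0.229] F [ 0.667 -0.113  0.924] 0.0 0.08583630154957902
[.619,.0257,.2005] tool shift cm [-0.18  -0.009  1.629] rows>= 1 per row [-0.18  -0.009  1.629]
```

```bash
python3 -m creep '[[-0.1,0,0.6,0],[-0.1,0,0.6,0],[0,0,0.5,0],[0,0,0,0]]' >/dev/null; python3 to.py "[.619,.0257,.2005]"
```

```text
j [-0.139  0.453  1.992 -0.866  0.003  2.466] tcp [0.621 0.024 0.202] t 11.0667
x,y,z axes: [ 0.756 -0.135  0.64 ] [-0.162 -0.987 -0.017] [ 0.634 -0.091 -0.768] tilt deg 39.825876174304504 grasp pt [0.609 0.026 0.216] F [ 0.085 -0.378 -0.52 ] 0.0 0.08526596978684539
[.619,.0257,.2005] tool shift cm [-0.207 -0.101 -0.033] rows>= 1 per row [-0.207 -0.101 -0.033]
```

```bash
python3 -m creep '[[0,0,0,0],[0,0,0,0],[0,0,0,0],[0,0,0,0],[0,0,0,0],[0,0,0,0],[0,0,0,0],[0,0,0,0]]' -1 110; python3 to.py "[.621,.024,.226]"
```

```text
time_s: 11.73
eef_pos: [0.6194, 0.0248, 0.1999]
orientation: [0.02, 0.937, -0.079, 0.338]
force: [-1.8, 0.7, 4.0]
grip_width: 0.0126
grasp_force: 107.2
j [-0.139  0.454  1.994 -0.871  0.003  2.471] tcp [0.619 0.025 0.2  ] t 11.7333
x,y,z axes: [ 0.758 -0.135  0.638] [-0.162 -0.987 -0.017] [ 0.631 -0.09  -0.77 ] tilt deg 39.63472762636622 grasp pt [0.607 0.026 0.214] F [-1.772  0.748  4.03 ] 107.16208934783936 0.012563016755947707
[.621,.024,.226] tool shift cm [ 1.798  0.006 -1.907] rows>= 1 per row [ 1.798  0.006 -1.907]
```

```bash
python3 -m creep '[[0.3,0,-0.36,0],[0.35,0,-0.4,0],[0.4,0,-0.48,0],[0.4,0,-0.48,0],[0.15,0,-0.2,0],[0,0,0,0]]' - 110; python3 st.py
python3 - <<'E'
from plant import robot
import cv2,numpy as np
a=robot.capture("side")["pixels"][:,:,::-1]
cv2.imwrite("pics/lift.png",cv2.resize(a[120:300,220:400],(540,540),interpolation=cv2.INTER_CUBIC))
E
```

```text
time_s: 12.23
eef_pos: [0.6175, 0.0253, 0.2165]
orientation: [0.022, 0.937, -0.081, 0.34]
force: [0.8, -0.1, -3.1]
grip_width: 0.013
grasp_force: 107.6
j [-0.134  0.42   1.984 -0.259  0.045  1.863] tcp [0.618 0.025 0.217] t 12.2333
x,y,z axes: [ 0.756 -0.136  0.64 ] [-0.166 -0.986 -0.013] [ 0.633 -0.097 -0.768] tilt deg 39.787325840608176 grasp pt [0.605 0.027 0.231] F [ 0.794 -0.125 -3.116] 107.5550651550293 0.012975853553418558
```

View pics/lift.png

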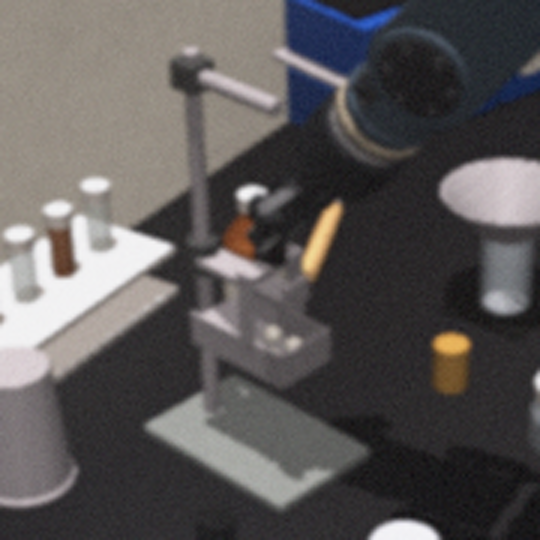

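```bash
python3 -m creep '[[0.2,0,-0.24,0],[0.2,0,-0.24,0],[0.2,0,-0.24,0],[0,0,0,0]]' ; python3 -m creep '[[-0.5,0,-0.4,0],[-0.8,0,-0.65,0],[-0.8,0,-0.65,0],[-0.8,0,-0.65,0],[-0.8,0,-0.65,0],[-0.8,0,-0.65,0],[-0.8,0,-0.65,0],[0,0,0,0]]'; python3 st.py
```

```text
time_s: 12.62
eef_pos: [0.6181, 0.0251, 0.2266]
orientation: [0.023, 0.937, -0.08, 0.34]
force: [0.1, -0.9, -3.0]
grip_width: 0.0126
grasp_force: 107.6
time_s: 13.28
eef_pos: [0.5557, 0.0345, 0.2275]
orientation: [0.022, 0.938, -0.08, 0.338]
force: [-0.7, 0.1, -5.0]
grip_width: 0.0126
grasp_force: 107.6
j [-0.133  0.334  2.109 -0.928  0.013  2.532] tcp [0.556 0.035 0.228] t 13.2833
x,y,z axes: [ 0.759 -0.134  0.637] [-0.164 -0.986 -0.013] [ 0.63  -0.095 -0.771] tilt deg 39.55796564693255 grasp pt [0.544 0.036 0.242] F [-0.68   0.101 -5.026] 107.60557651519775 0.012641642158906723
```

```bash
python3 -m creep '[[-0.1,0,-0.8,0],[-0.1,0,-1.2,0],[-0.1,0,-1.2,0],[-0.1,0,-1.2,0],[-0.1,0,-1.2,0],[-0.1,0,-1.2,0],[0,0,-0.6,0],[0,0,0,0]]' ; python3 st.py; python3 - <<'E'
import numpy as np
from scipy.spatial.transform import Rotation as Ro
np.set_printoptions(precision=0,suppress=True)
x=np.array([.757,-.135,.639]);y=np.array([-.163,-.986,-.013]);z=np.cross(x,y);z/=np.linalg.norm(z)
yaw=np.arctan2(-.163,.986) # scoop x az
S=np.c_[[np.cos(yaw),np.sin(yaw),0],[-np.sin(yaw),np.cos(yaw),0],[0,0,1]]
P={"lipL":[68,25,20],"lip":[68,0,20],"lipR":[68,-25,20],"fl":[38,28,0],"fr":[38,-28,0],"bl":[-38,28,0],"br":[-38,-28,0],"bltop":[-38,28,30],"brtop":[-38,-28,30]}
for deg in (0,40,60,80,90,100,110,120,140,160,180):
  for sg in(-1,):
    M=Ro.from_rotvec(z*np.radians(deg)*sg).as_matrix()@S
    o={k:M@(np.array(v)-[0,0,125]) for k,v in P.items()}
    print(sg*deg,"xvert %.2f yvert %.2f zvert %.2f"%(M[2,0],M[2,1],M[2,2]),"pitch",np.degrees(np.arcsin(-M[2,0])), "xdir",M[:,0]*100,*[f"{k}{v}" for k,v in o.items()])
E
```

```text
time_s: 13.95
eef_pos: [0.5166, 0.0395, 0.271]
orientation: [0.023, 0.937, -0.081, 0.338]
force: [-0.5, 0.1, -2.0]
grip_width: 0.012
grasp_force: 125.9
j [-0.13   0.191  2.137 -0.131  0.122  1.737] tcp [0.517 0.039 0.271] t 13.95
x,y,z axes: [ 0.758 -0.136  0.638] [-0.167 -0.986 -0.011] [ 0.631 -0.099 -0.77 ] tilt deg 39.65649459169355 grasp pt [0.505 0.041 0.286] F [-0.472  0.1   -1.962] 125.86836576461792 0.01195115620929377
0 xvert 0.00 yvert 0.00 zvert 1.00 pitch -0.0 xdir [ 99. -16.   0.] lipL[  71.   14. -105.] lip[  67.  -11. -105.] lipR[  63.  -36. -105.] fl[  42.   21. -125.] fr[  33.  -34. -125.] bl[ -33.   34. -125.] br[ -42.  -21. -125.] bltop[-33.  34. -95.] brtop[-42. -21. -95.]
-40 xvert -0.11 yvert -0.41 zvert 0.90 pitch 6.2326823041892565 xdir [ 93.  35. -11.] lipL[  60.    0. -113.] lip[  69.  -21. -102.] lipR[ 78. -42. -92.] fl[  32.  -16. -129.] fr[  52.  -63. -106.] bl[ -39.  -43. -120.] br[-19. -90. -97.] bltop[-40. -30. -93.] brtop[-20. -77. -70.]
-60 xvert -0.24 yvert -0.56 zvert 0.80 pitch 13.715570341847457 xdir [ 80.  55. -24.] lipL[  57.   -9. -114.] lip[ 
[... 1665 characters left out ...]
] lip[ 86. -22. -88.] lipR[101.  -5. -77.] fl[ 84. -67. -79.] fr[118. -29. -56.] bl[  81. -105.  -14.] br[115. -67.  10.] bltop[ 58. -89.  -6.] brtop[ 91. -51.  18.]
-160 xvert -0.95 yvert -0.23 zvert 0.21 pitch 71.8042884411739 xdir [-10.  30. -95.] lipL[ 79. -40. -92.] lip[ 89. -17. -86.] lipR[ 99.   5. -81.] fl[ 99. -58. -69.] fr[121.  -9. -55.] bl[106. -81.   4.] br[129. -31.  17.] bltop[ 79. -70.  10.] brtop[102. -20.  23.]
-180 xvert -0.98 yvert -0.02 zvert 0.18 pitch 79.43872912190602 xdir [-18.   4. -98.] lipL[ 86. -37. -86.] lip[ 90. -12. -86.] lipR[ 94.  12. -86.] fl[111. -44. -61.] fr[119.  11. -60.] bl[124. -47.  14.] br[133.   8.  15.] bltop[ 95. -43.  20.] brtop[103.  12.  20.]
```

```bash
python3 to.py "[.504,-.289,.285]" "[.504,-.289,.257]"
```

```text
j [-0.13   0.191  2.137 -0.131  0.122  1.737] tcp [0.517 0.039 0.271] t 13.95
x,y,z axes: [ 0.758 -0.136  0.638] [-0.167 -0.986 -0.011] [ 0.631 -0.099 -0.77 ] tilt deg 39.65649459169355 grasp pt [0.505 0.041 0.286] F [-0.472  0.1   -1.962] 125.86836576461792 0.01195115620929377
[.504,-.289,.285] tool shift cm [ 4.398 32.58   1.367] rows>= 9 per row [0.489 3.62  0.152]
[.504,-.289,.257] tool shift cm [ 2.612 32.61   3.523] rows>= 9 per row [0.29  3.623 0.391]
```

```bash
python3 -m creep '[[0.1,0.5,0,0],[0.14,1,0.04,0],[0.2,1.4,0.06,0],[0.22,1.6,0.07,0],[0.22,1.6,0.07,0],[0.22,1.6,0.07,0],[0.22,1.6,0.07,0],[0.22,1.6,0.07,0],[0.22,1.6,0.07,0],[0.22,1.6,0.07,0],[0.22,1.6,0.07,0],[0.22,1.6,0.07,0]]' ; python3 -m creep '[[0.22,1.6,0.07,0],[0.22,1.6,0.07,0],[0.22,1.6,0.07,0],[0.22,1.6,0.07,0],[0.22,1.6,0.07,0],[0.22,1.6,0.07,0],[0.22,1.6,0.07,0],[0.22,1.6,0.07,0],[0.16,1.2,0.05,0],[0.1,0.8,0.04,0],[0.06,0.5,0,0],[0,0,0,0]]'; python3 to.py "[.504,-.289,.257]"
python3 - <<'E'
from plant import robot
import cv2,numpy as np
a=robot.capture("side")["pixels"][:,:,::-1];b=robot.capture("top")["pixels"][:,:,::-1]
a=cv2.resize(a[110:290,300:480],(400,400),interpolation=cv2.INTER_CUBIC);b=cv2.resize(b[150:310,390:550],(400,400),interpolation=cv2.INTER_CUBIC)
cv2.imwrite("pics/jar1.png",np.hstack([a,b]))
E
```

```text
time_s: 14.95
eef_pos: [0.5109, -0.1258, 0.2794]
orientation: [0.025, 0.937, -0.081, 0.339]
force: [-0.3, 0.2, -3.5]
grip_width: 0.0117
grasp_force: 125.8
time_s: 15.95
eef_pos: [0.505, -0.2797, 0.2858]
orientation: [0.024, 0.937, -0.081, 0.338]
force: [-0.5, 0.4, -3.5]
grip_width: 0.0121
grasp_force: 126.0
j [-0.944  0.254  1.972  0.932  0.597  0.09 ] tcp [ 0.505 -0.28   0.286] t 15.95
x,y,z axes: [ 0.758 -0.136  0.638] [-0.169 -0.986 -0.009] [ 0.63  -0.101 -0.77 ] tilt deg 39.677076303660314 grasp pt [ 0.493 -0.278  0.3  ] F [-0.487  0.379 -3.452] 125.98206996917725 0.012137272857691554
[.504,-.289,.257] tool shift cm [-1.786  0.962  2.248] rows>= 1 per row [-1.786  0.962  2.248]
```

View pics/jar1.png

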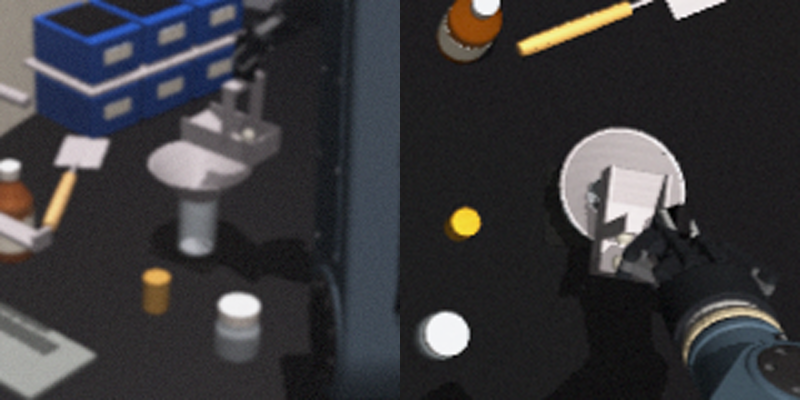

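```bash
python3 -m creep '[[0,0,0,-0.1],[0,0,0,-0.1],[0,0,0,-0.1],[0,0,0,-0.1],[0,0,0,-0.1],[0,0,0,-0.1],[0,0,0,-0.1],[0,0,0,-0.1],[0,0,0,0]]' ; python3 to.py "[.504,-.289,.257]"
```

```text
time_s: 16.8
eef_pos: [0.5049, -0.2771, 0.2855]
orientation: [0.153, 0.894, 0.292, 0.302]
force: [-0.5, 0.1, -2.9]
grip_width: 0.012
grasp_force: 125.9
j [-0.942  0.253  1.975  0.933  0.598 -0.712] tcp [ 0.505 -0.277  0.286] t 16.8
x,y,z axes: [0.647 0.615 0.452] [ 0.429 -0.783  0.451] [ 0.63  -0.098 -0.77 ] tilt deg 39.63409102667265 grasp pt [ 0.493 -0.275  0.3  ] F [-0.498  0.101 -2.943] 125.89069604873657 0.012001226189554614
[.504,-.289,.257] tool shift cm [-2.073 -0.394  2.26 ] rows>= 1 per row [-2.073 -0.394  2.26 ]
```

Lower into pouring position, then turn slowly through the spill range.

```bash
python3 -m creep '[[-0.5,-0.1,0.55,0],[-0.5,-0.1,0.55,0],[-0.5,-0.1,0.55,0],[-0.5,-0.1,0.55,0],[0,0,0,-0.08],[0,0,0,-0.08],[0,0,0,-0.08],[0,0,0,-0.06],[0,0,0,-0.06],[0,0,0,-0.04],[0,0,0,-0.04],[0,0,0,-0.04]]'; python3 -m creep '[[0,0,0,-0.04],[0,0,0,-0.04],[0,0,0,-0.04],[0,0,0,-0.04],[0,0,0,-0.04],[0,0,0,-0.04],[0,0,0,-0.04],[0,0,0,-0.04],[0,0,0,-0.04],[0,0,0,-0.04]]';python3 st.py
python3 - <<'E'
from plant import robot
import cv2,numpy as np
a=robot.capture("side")["pixels"][:,:,::-1];b=robot.capture("top")["pixels"][:,:,::-1]
a=cv2.resize(a[110:290,300:480],(400,400),interpolation=cv2.INTER_CUBIC);b=cv2.resize(b[150:310,390:550],(400,400),interpolation=cv2.INTER_CUBIC)
cv2.imwrite("pics/jar2.png",np.hstack([a,b]))
E
```

```text
time_s: 17.8
eef_pos: [0.5041, -0.2888, 0.2578]
orientation: [0.221, 0.8, 0.495, 0.258]
force: [-0.0, -0.5, -2.5]
grip_width: 0.0118
grasp_force: 125.7
time_s: 18.63
eef_pos: [0.5041, -0.2888, 0.2578]
orientation: [0.267, 0.686, 0.644, 0.209]
force: [-0.1, 1.2, -3.2]
grip_width: 0.0119
grasp_force: 125.9
j [-0.961  0.312  1.994  1.033  0.566 -1.723] tcp [ 0.504 -0.289  0.258] t 18.6333
x,y,z axes: [ 0.084  0.995 -0.058] [ 0.772 -0.028  0.635] [ 0.63  -0.098 -0.77 ] tilt deg 39.635503694626394 grasp pt [ 0.492 -0.287  0.272] F [-0.138  1.171 -3.244] 125.94776630401611 0.011917975342191639
```

View pics/jar2.png

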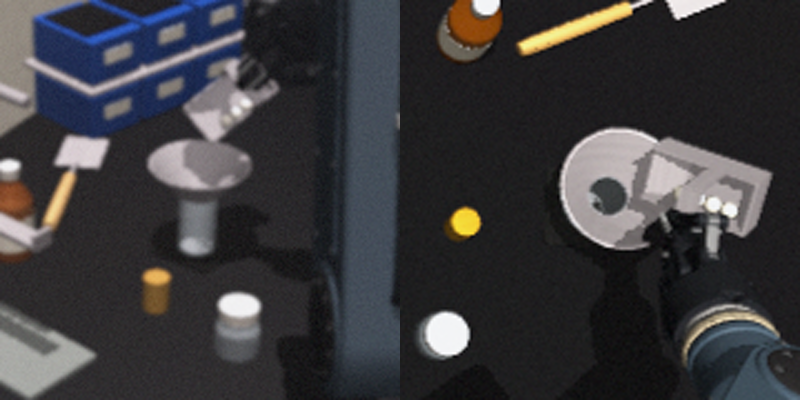

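```bash
python3 -m creep '[[0,0,0,-0.04],[0,0,0,-0.04],[0,0,0,-0.04],[0,0,0,-0.04],[0,0,0,-0.04],[0,0,0,-0.04],[0,0,0,-0.04],[0,0,0,-0.04],[0,0,0,-0.04],[0,0,0,-0.04],[0,0,0,0],[0,0,0,0]]';python3 -m creep '[[0,0,0,-0.04],[0,0,0,-0.04],[0,0,0,-0.04],[0,0,0,-0.04],[0,0,0,-0.04],[0,0,0,-0.04],[0,0,0,-0.04],[0,0,0,-0.04],[0,0,0,-0.04],[0,0,0,-0.04],[0,0,0,0],[0,0,0,0]]'
python3 - <<'E'
from plant import robot
import cv2,numpy as np
print(robot.state()["joint_positions"])
A=robot.capture("side");print([(d["centre"],d["conf"]) for d in robot.recognise(A,"ball0_center")])
a=A["pixels"][:,:,::-1];b=robot.capture("top")["pixels"][:,:,::-1]
a=cv2.resize(a[110:290,300:480],(400,400),interpolation=cv2.INTER_CUBIC);b=cv2.resize(b[150:310,390:550],(400,400),interpolation=cv2.INTER_CUBIC)
cv2.imwrite("pics/jar3.png",np.hstack([a,b]))
E
```

```text
time_s: 19.73
eef_pos: [0.5041, -0.2894, 0.2579]
orientation: [0.304, 0.545, 0.767, 0.151]
force: [-0.1, 0.3, -1.9]
grip_width: 0.0121
grasp_force: 126.0
time_s: 20.73
eef_pos: [0.5041, -0.2897, 0.258]
orientation: [0.328, 0.382, 0.86, 0.088]
force: [-0.1, -0.4, -2.8]
grip_width: 0.0118
grasp_force: 126.0
[-0.96135672  0.31265842  1.9932121   1.03302339  0.56549101 -2.52218967]
[]
```

View pics/jar3.png

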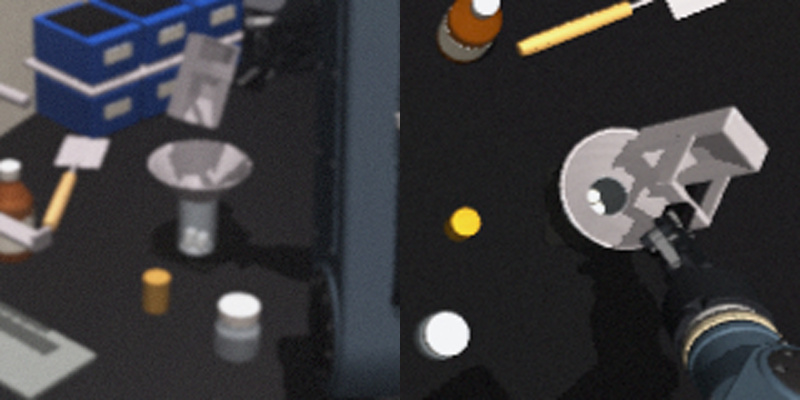

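```bash
python3 to.py "[.490,-.287,.31]"
python3 - <<'E'
from plant import robot
import cv2,numpy as np
A=robot.capture("side")["pixels"][:,:,::-1];B=robot.capture("top")["pixels"][:,:,::-1]
a=cv2.resize(A[190:240,365:415],(400,400),interpolation=cv2.INTER_CUBIC);b=cv2.resize(B[210:245,455:490],(400,400),interpolation=cv2.INTER_CUBIC)
cv2.imwrite("pics/balls.png",np.hstack([a,b]))
E
```

```text
j [-0.961  0.313  1.993  1.033  0.566 -2.523] tcp [ 0.504 -0.29   0.258] t 20.8833
x,y,z axes: [-0.494  0.713 -0.497] [0.598 0.694 0.401] [ 0.63  -0.099 -0.77 ] tilt deg 39.660165194504906 grasp pt [ 0.492 -0.288  0.273] F [ 1.02   0.151 -2.798] 125.98684072494507 0.011682629155231326
[.490,-.287,.31] tool shift cm [-1.692  1.433 -4.925] rows>= 2 per row [-0.846  0.717 -2.463]
```

View pics/balls.png

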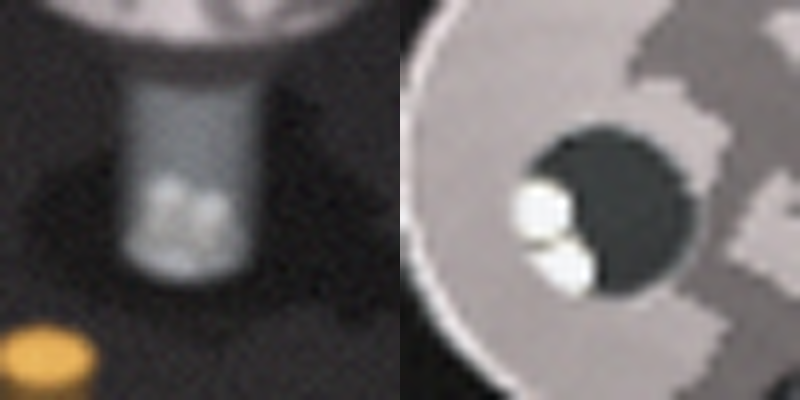

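```bash
python3 -m creep '[[-0.4,0.35,-1.2,0],[-0.4,0.35,-1.2,0],[-0.4,0.35,-1.2,0],[-0.4,0.35,-1.2,0],[0,0,0,0.1],[0,0,0,0.12],[0,0,0,0.12],[0,0,0,0.12],[0,0,0,0.12],[0,0,0,0.12],[0,0,0,0.12],[0,0,0,0.12]]' >/dev/null; python3 -m creep '[[0,0,0,0.12],[0,0,0,0.12],[0,0,0,0.12],[0,0,0,0.12],[0,0,0,0.12],[0,0,0,0.12],[0,0,0,0.12],[0,0,0,0.12],[0,0,0,0.12],[0,0,0,0.12],[0,0,0,0.12],[0,0,0,0.12]]' >/dev/null;python3 -m creep '[[0,0,0,0.12],[0,0,0,0.1],[0,0,0,0.02],[0,0,0,0]]' >/dev/null; python3 to.py "[.545,.28,.33]"
python3 - <<'E'
from plant import robot
import pickle,cv2,numpy as np
from h import *
b=robot.capture("top");p0=pickle.load(open("top0.pkl","rb"));pickle.dump(b,open("top1.pkl","wb"))
m=(b["pixels"].min(-1)>120)&(p0["pixels"].max(-1)<80)
n,_,st,c=cv2.connectedComponentsWithStats(m.astype(np.uint8))
print([(st[i,4],c[i].round()) for i in range(1,n) if st[i,4]>8])
E
```

```text
j [-0.987  0.205  1.956  0.868  0.666  0.277] tcp [ 0.49  -0.287  0.308] t 23.3167
x,y,z axes: [ 0.727 -0.27   0.631] [-0.271 -0.958 -0.098] [ 0.63  -0.099 -0.77 ] tilt deg 39.65816240120865 grasp pt [ 0.478 -0.285  0.323] F [ 0.814  0.295 -2.488] 125.90739727020264 0.012142413661573759
[.545,.28,.33] tool shift cm [ -9.972 -55.96   -3.816] rows>= 14 per row [-0.712 -3.997 -0.273]
[(np.int32(84), array([356., 199.])), (np.int32(26), array([351., 223.])), (np.int32(13), array([506., 242.])), (np.int32(211), array([481., 255.])), (np.int32(36), array([531., 278.])), (np.int32(92), array([535., 284.])), (np.int32(9), array([417., 412.])), (np.int32(46), array([303., 418.])), (np.int32(55), array([315., 425.])), (np.int32(10), array([340., 432.]))]
```

```bash
python3 -m creep '[[0,0,0,-0.07],[0,0,0,-0.06],[0,0,0,0]]' >/dev/null; python3 to.py "[.475,.28,.32]"
```

```text
j [-0.987  0.206  1.956  0.868  0.666  0.146] tcp [ 0.49  -0.287  0.308] t 23.6167
x,y,z axes: [ 0.757 -0.143  0.638] [-0.173 -0.985 -0.015] [ 0.631 -0.099 -0.77 ] tilt deg 39.663577376529474 grasp pt [ 0.478 -0.285  0.323] F [ 0.082 -0.669 -1.694] 125.88897228240967 0.01199192178259095
[.475,.28,.32] tool shift cm [ -8.5   -55.567  -7.469] rows>= 14 per row [-0.607 -3.969 -0.534]
```

```bash
python3 -m creep '[[-0.25,-1.5,-0.2,0],[-0.45,-2.9,-0.4,0],[-0.45,-2.9,-0.4,0],[-0.45,-2.9,-0.4,0],[-0.45,-2.9,-0.4,0],[-0.45,-2.9,-0.4,0],[-0.45,-2.9,-0.4,0],[-0.45,-2.9,-0.4,0],[-0.45,-2.9,-0.4,0],[-0.45,-2.9,-0.4,0],[-0.45,-2.9,-0.4,0]]' >/dev/null; python3 st.py;  python3 -m creep '[[-0.45,-2.9,-0.4,0],[-0.45,-2.9,-0.4,0],[-0.45,-2.9,-0.4,0],[-0.45,-2.9,-0.4,0],[-0.45,-2.9,-0.4,0],[-0.45,-2.9,-0.4,0],[-0.45,-2.9,-0.4,0],[-0.45,-2.9,-0.4,0],[-0.25,-1.5,-0.2,0],[0,0,0,0]]' >/dev/null; python3 to.py "[.545,.284,.25]"
```

```text
j [-0.265  0.033  2.15   0.254  0.285  1.269] tcp [0.48  0.006 0.314] t 24.5333
x,y,z axes: [ 0.76  -0.147  0.633] [-0.175 -0.984 -0.018] [ 0.626 -0.097 -0.774] tilt deg 39.28367159092498 grasp pt [0.468 0.008 0.328] F [-1.005  0.536 -3.026] 125.92793941497803 0.011933514921785578
j [ 0.38   0.15   1.989 -0.71   0.504  2.673] tcp [0.474 0.208 0.317] t 25.3667
x,y,z axes: [ 0.766 -0.145  0.626] [-0.171 -0.985 -0.02 ] [ 0.619 -0.092 -0.78 ] tilt deg 38.75284554776359 grasp pt [0.462 0.21  0.332] F [-0.221  0.322 -2.093] 125.83333969116211 0.011944967629268992
[.545,.284,.25] tool shift cm [ 0.132 -8.563  8.938] rows>= 4 per row [ 0.033 -2.141  2.235]
```

```bash
cat >kin.py <<'E'
import numpy as np
from scipy.spatial.transform import Rotation as Ro
from scipy.optimize import least_squares
D=[([-1.4495,.52848,1.43391,0,1.18136,-.1785],[.18453,-.59639,.23032]),([-1.44936,.463,.28732,0,2.38919,1.26106],[.18454,-.59583,.71231]),
([-.25276,.1361,.87212,-.05047,2.10605,1.4697],[.48919,-.02501,.67285]),([-.177,.602,.229,-.057,2.288,1.539],[.712,-.0274,.6425]),([-.226,.549,.219,.015,1.978,1.529],[.7815,-.0616,.7048]),
([-.229,.562,.219,.054,1.663,1.535],[.8664,-.0719,.7429]),([-.171,-.269,1.582,.018,1.129,1.568],[.456,.039,.603]),([-.131,.122,2.067,-.035,.271,1.64],[.521,.04,.308]),
([-.139,.454,1.994,-.871,.003,2.471],[.6194,.0248,.1999]),([-.944,.254,1.972,.932,.597,.09],[.505,-.28,.2858]),([-.961,.313,1.993,1.033,.566,-2.523],[.504,-.29,.258]),
([.38,.15,1.989,-.71,.504,2.673],[.474,.208,.317]),([-.265,.033,2.15,.254,.285,1.269],[.48,.006,.314])]
def fk(q,k):
    h,r0,L1,L2,e,L3,d=k
    A=Ro.from_euler('z',q[0]);B=A*Ro.from_euler('y',q[1]);C=A*Ro.from_euler('y',q[1]+q[2])
    T=C*Ro.from_euler('ZYZ',[q[3],q[4],q[5]])
    p=np.array([0,0,h])+A.apply([r0,d,0])+B.apply([0,0,L1])+C.apply([e,0,L2])+T.apply([0,0,L3])
    return p,(T*Ro.from_euler('z',-np.pi/2))   # tool x outward at j6=pi/2
K=least_squares(lambda k:np.concatenate([fk(q,k)[0]-p for q,p in D]),[.15,0,.4,.4,0,.2,.11]).x
lo=np.array([-3.08,-.75,.22,-1.43,0,-2.85]);hi=np.array([3.08,2.2,2.44,4.57,2.65,2.85])
def ik(p,R,w=.3,q0=None,lim=True):
    best=None
    for s in ([q0] if q0 is not None else [[a,.3,2,b,.5,c] for a in(0,.4) for b in(-1.2,0,1,2.5) for c in(-2,0,2)]):
        f=lambda q:np.r_[fk(q,K)[0]-p,w*(R.inv()*fk(q,K)[1]).as_rotvec()]
        r=least_squares(f,np.clip(s,lo+.001,hi-.001),bounds=(lo,hi) if lim else (-6,6))
        if best is None or r.cost<best.cost: best=r
    return best
E
python3 - <<'E'
from kin import *
np.set_printoptions(precision=3,suppress=True)
print(K,max(np.linalg.norm(fk(q,K)[0]-p) for q,p in D))
q=D[-2][0];print(fk(q,K)[1].as_matrix())
def tool(az,tilt=39.6):
    a,t=np.radians(az),np.radians(tilt);x=[np.cos(t)*np.cos(a),np.cos(t)*np.sin(a),np.sin(t)];z=[np.sin(t)*np.cos(a),np.sin(t)*np.sin(a),-np.cos(t)]
    return Ro.from_matrix(np.c_[x,np.cross(z,x),z])
for az in(-9,0,5,10,15,20,25,30):
    for tz in(.117,.25):
        R=tool(az);p=np.array([.533,.286,tz])+.019*R.as_matrix()[:,2]*[1,1,0]
        r=ik(p,R);print(az,tz,r.x,"err mm,deg",np.linalg.norm(r.fun[:3])*1e3,np.degrees(np.linalg.norm(r.fun[3:])/.3))
E
```

```text
[0.274 0.    0.588 0.392 0.114 0.296 0.111] 0.0007690398639483576
[[-0.767  0.17   0.619]
 [ 0.145  0.985 -0.092]
 [-0.626  0.019 -0.78 ]]
-9 0.117 [0.482 0.658 1.95  4.57  0.393 0.672] err mm,deg 0.9198747976210947 0.3444356296379
-9 0.25 [ 0.484  0.405  1.851 -0.948  0.489 -0.161] err mm,deg 4.318557074934663e-12 7.936720573798871e-13
0 0.117 [0.431 0.646 1.992 4.241 0.304 0.831] err mm,deg 1.7071153426681552e-10 2.5463562095987085e-11
0 0.25 [ 0.431  0.382  1.896 -0.905  0.346 -0.355] err mm,deg 8.025154038416283e-13 2.0991660897659211e-13
5 0.117 [0.399 0.642 2.015 3.975 0.267 0.999] err mm,deg 8.121767085755589e-13 1.8021219844775366e-13
5 0.25 [ 0.399  0.372  1.917 -0.822  0.27  -0.524] err mm,deg 1.6892181048059273e-12 4.3938660803633225e-13
10 0.117 [0.364 0.638 2.033 3.662 0.244 1.21 ] err mm,deg 4.016249555973776e-10 9.912806905754606e-11
10 0.25 [ 0.364  0.363  1.934 -0.641  0.202 -0.793] err mm,deg 4.18842579944237e-12 5.83987411222209e-13
15 0.117 [0.328 0.636 2.048 3.322 0.236 1.446] err mm,deg 5.972948926855444e-12 1.408056404786825e-12
15 0.25 [ 0.328  0.356  1.947 -0.277  0.154 -1.246] err mm,deg 3.3176911878838167e-12 4.4418211568788016e-13
20 0.117 [0.291 0.634 2.058 2.987 0.243 1.676] err mm,deg 4.935890375251311e-13 6.496975118347646e-14
20 0.25 [ 0.291  0.351  1.956  0.254  0.148 -1.867] err mm,deg 5.581286705814073e-12 1.916767197949926e-12
25 0.117 [0.254 0.633 2.063 2.683 0.264 1.875] err mm,deg 3.381707192632459e-10 2.423762163248315e-11
25 0.25 [ 0.254  0.349  1.961  0.667  0.188 -2.37 ] err mm,deg 9.20364173498823e-12 2.631776970450358e-12
30 0.117 [0.218 0.633 2.064 2.418 0.294 2.034] err mm,deg 1.659367964464311e-12 4.883182482168753e-13
30 0.25 [ 0.218  0.349  1.962  0.877  0.252 -2.671] err mm,deg 6.92546942379037e-11 2.7322452393687897e-11
```

```bash
sed -i "s/'z',-np.pi\/2/'z',np.pi\/2/" kin.py; python3 - <<'E'
from kin import *
import pickle
from h import *
np.set_printoptions(precision=3,suppress=True)
t=pickle.load(open("top0.pkl","rb"));W=cloud(t)
q=W[(W[...,2]>.05)&(W[...,1]>.3)&(W[...,0]<.75)];print("left stuff",len(q),q.min(0),q.max(0))
s=pickle.load(open("side0.pkl","rb"));W=cloud(s);q=W[(W[...,2]>.1)&(W[...,1]>.35)&(W[...,0]<.8)];print(len(q),q.min(0) if len(q) else "",q.max(0) if len(q) else "")
q0=np.array([.38,.15,1.989,-.71,.504,2.673]);R0=fk(q0,K)[1]
# push simulation at stretched limit
for az in (95,100,105):
  a=np.radians(az)
  for psi in(-1.5,-2.0,-2.5):
    R=R0*Ro.from_euler('z',psi); rr=.62;p=np.array([rr*np.cos(a)-.111*np.sin(a),rr*np.sin(a)+.111*np.cos(a),.72])
    b=ik(p,R);print(az,psi,p,b.x,np.linalg.norm(b.fun[:3])*1e3,np.degrees(np.linalg.norm(b.fun[3:])/.3))
for p in([.474,.208,.317],[.45,.35,.45],[.3,.5,.6],[0,.6,.7]):
  for psi in(0,-1,-2):
    b=ik(np.array(p),R0*Ro.from_euler('z',psi));print(p,psi,b.x,b.cost)
E
```

```text
left stuff 1071 [0.091 0.63  0.05 ] [0.75  0.97  0.225]
7582 [0.144 0.841 0.381] [0.423 0.918 0.508]
95 -1.5 [-0.165  0.608  0.72 ] [ 1.923  0.604  0.22  -0.976  2.39   1.445] 14.467590333079295 1.6540191417972152
95 -2.0 [-0.165  0.608  0.72 ] [ 1.923  0.604  0.22  -0.976  2.39   0.945] 14.467590076658237 1.654019223608206
95 -2.5 [-0.165  0.608  0.72 ] [ 1.923  0.604  0.22  -0.976  2.39   0.445] 14.467590227144838 1.6540191755955511
100 -1.5 [-0.217  0.591  0.72 ] [ 2.001  0.611  0.22  -0.982  2.421  1.505] 21.769007900376195 2.3845200682025056
100 -2.0 [-0.217  0.591  0.72 ] [ 2.001  0.611  0.22  -0.982  2.421  1.005] 21.76900785969645 2.3845200817486196
100 -2.5 [-0.217  0.591  0.72 ] [ 2.001  0.611  0.22  -0.982  2.421  0.505] 21.76900783333206 2.3845200905279405
105 -1.5 [-0.268  0.57   0.72 ] [ 2.077  0.617  0.22  -0.984  2.454  1.566] 29.035380451005125 3.0331053339436704
105 -2.0 [-0.268  0.57   0.72 ] [ 2.077  0.617  0.22  -0.984  2.454  1.066] 29.0353803728767 3.033105361223532
105 -2.5 [-0.268  0.57   0.72 ] [ 2.077  0.617  0.22  -0.984  2.454  0.566] 29.035380306283262 3
[... 357 characters left out ...]
8632536360433e-30
[0.45, 0.35, 0.45] -1 [ 0.713  0.136  1.596 -0.593  1.015  1.68 ] 5.318532578623126e-31
[0.45, 0.35, 0.45] -2 [ 0.713  0.136  1.596 -0.593  1.015  0.68 ] 1.2260046321381378e-30
[0.3, 0.5, 0.6] 0 [ 1.147  0.207  1.126 -0.646  1.589  2.809] 9.220214493573697e-29
[0.3, 0.5, 0.6] -1 [ 1.147  0.207  1.126 -0.646  1.589  1.809] 2.8264733411527766e-28
[0.3, 0.5, 0.6] -2 [ 1.147  0.207  1.126 -0.646  1.589  0.809] 8.038338318694964e-28
[0, 0.6, 0.7] 0 [ 1.68   0.487  0.433 -0.87   2.236  2.85 ] 0.00014309939016053815
[0, 0.6, 0.7] -1 [ 1.685  0.452  0.516 -0.832  2.184  1.939] 2.3637957606998933e-26
[0, 0.6, 0.7] -2 [ 1.685  0.452  0.516 -0.832  2.184  0.939] 1.2657465990599266e-26
```

```bash
python3 to.py "[.40,.36,.50]"; python3 -m creep '[[1,-3.4,-2,0],[1,-3.4,-2,0],[1,-3.4,-2,0],[1,-3.4,-2,0],[0,0,0,-0.12],[0,0,0,-0.12],[0,0,0,-0.12],[0,0,0,-0.12],[0,0,0,-0.12],[0,0,0,-0.12],[0,0,0,-0.12],[0,0,0,-0.12]]'>/dev/null;python3 -m creep '[[0,0,0,-0.12],[0,0,0,-0.12],[0,0,0,-0.12],[0,0,0,-0.12],[0,0,0,-0.12],[0,0,0,-0.12]]' >/dev/null; python3 to.py "[.3,.5,.6]" "[-.15,.6,.70]"
```

```text
j [ 0.38   0.15   1.989 -0.71   0.504  2.673] tcp [0.474 0.208 0.317] t 25.3667
x,y,z axes: [ 0.766 -0.145  0.626] [-0.171 -0.985 -0.02 ] [ 0.619 -0.092 -0.78 ] tilt deg 38.75284554776359 grasp pt [0.462 0.21  0.332] F [-0.221  0.322 -2.093] 125.83333969116211 0.011944967629268992
[.40,.36,.50] tool shift cm [  3.557 -14.063 -20.234] rows>= 7 per row [ 0.508 -2.009 -2.891]
j [ 0.656  0.191  1.648 -0.615  0.902  1.016] tcp [0.479 0.339 0.406] t 26.8667
x,y,z axes: [ 0.087  0.995 -0.055] [ 0.783 -0.035  0.621] [ 0.616 -0.097 -0.782] tilt deg 38.552043739279284 grasp pt [0.467 0.341 0.42 ] F [-0.761  0.87  -2.646] 125.9426736831665 0.012205559094545935
[.3,.5,.6] tool shift cm [ 13.37   -2.47  -27.761] rows>= 8 per row [ 1.671 -0.309 -3.47 ]
[-.15,.6,.70] tool shift cm [ 18.831 -31.852 -64.255] rows>= 19 per row [ 0.991 -1.676 -3.382]
```

```bash
python3 -m creep '[[1.7,-0.3,-3.5,0],[1.7,-0.3,-3.5,0],[1.7,-0.3,-3.5,0],[1.7,-0.3,-3.5,0],[1.7,-0.3,-3.5,0],[1.7,-0.3,-3.5,0],[1.7,-0.3,-3.5,0],[1.7,-0.3,-3.5,0]]'>/dev/null;python3 -m creep '[[0.5,-2.4,-3,0],[0.5,-2.4,-3,0],[0.5,-2.4,-3,0],[0.5,-2.4,-3,0],[0.5,-2.4,-3,0],[0.5,-2.4,-3,0],[0.5,-2.4,-3,0],[0.5,-2.4,-3,0],[0.5,-2.4,-3,0],[0.5,-2.4,-3,0],[0.5,-2.4,-3,0],[0.5,-2.4,-3,0]]'>/dev/null; python3 st.py
```

```text
j [ 1.888  0.617  0.218 -0.964  2.397  1.252] tcp [-0.143  0.608  0.701] t 28.5333
x,y,z axes: [ 0.088  0.995 -0.053] [ 0.781 -0.036  0.623] [ 0.618 -0.096 -0.78 ] tilt deg 38.70863619000971 grasp pt [-0.155  0.61   0.716] F [-65.344  18.077  81.973] 127.9987120628357 0.011737753818358315
```

```bash
python3 -m creep '[[0,0,0,0]]'; python3 - <<'E'
from plant import robot
import cv2,numpy as np
a=robot.capture("side")["pixels"][:,:,::-1];b=robot.capture("top")["pixels"][:,:,::-1]
print(robot.state()["force"])
cv2.imwrite("pics/left.png",np.hstack([cv2.resize(a,(400,300)),cv2.resize(b,(400,300))]))
E
```

```text
time_s: 28.62
eef_pos: [-0.1482, 0.6101, 0.6908]
orientation: [0.27, 0.684, 0.648, 0.199]
force: [-0.5, 0.5, -7.4]
grip_width: 0.0116
grasp_force: 125.8
[ 1.08064601  0.08113382 -2.47996236]
```

View pics/left.png

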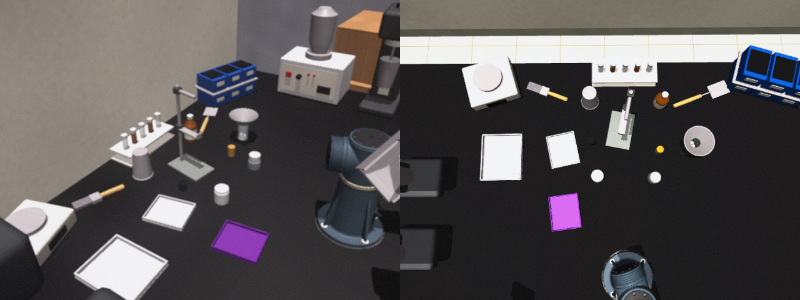

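```bash
cat >push.py <<'E'
import sys
exec(open("st.py").read())
a=np.degrees(np.arctan2(R[1,2],R[0,2]));print("z az",a,"arm az",np.degrees(s['joint_positions'][0]))
for w in sys.argv[1:]: print(w,"-> tool",R.T@np.array(eval(w),float))
E
python3 -m creep '[[0.1,0.8,0.6,0],[0.18,1.6,1.2,0],[0.18,1.6,1.2,0],[0.18,1.6,1.2,0],[0.18,1.6,1.2,0],[0.1,0.8,0.6,0],[0,0,0,0]]'>/dev/null;python3 -m creep '[[0.5,0.25,-0.5,0],[1,0.5,-1,0],[1.5,0.8,-1.5,0],[1.95,1,-2,0],[1.95,1,-2,0],[1.95,1,-2,0]]';python3 push.py "[-.3,2.1,2.1]"
```

```text
time_s: 29.8
eef_pos: [-0.0324, 0.6387, 0.7313]
orientation: [0.251, 0.683, 0.647, 0.228]
force: [0.8, -0.3, -3.2]
grip_width: 0.0121
grasp_force: 125.9
j [ 1.736  0.577  0.218 -0.949  2.275  1.124] tcp [-0.032  0.639  0.731] t 29.8
x,y,z axes: [ 0.06   0.998 -0.012] [ 0.769 -0.038  0.638] [ 0.636 -0.048 -0.77 ] tilt deg 39.61824773788514 grasp pt [-0.045  0.64   0.746] F [ 0.762 -0.313 -3.162] 125.92830419540405 0.012094270061628505
z az -4.281887001111624 arm az 99.44160379859336
[-.3,2.1,2.1] -> tool [ 2.052  1.028 -1.908]
```

```bash
python3 -m creep '[[1.5,0.5,-1.6,0],[2,0.65,-2.2,0],[2,0.65,-2.2,0],[2,0.65,-2.2,0],[2,0.65,-2.2,0],[2,0.65,-2.2,0],[2,0.65,-2.2,0],[2,0.65,-2.2,0],[2,0.65,-2.2,0],[2,0.65,-2.2,0],[2,0.65,-2.2,0],[2,0.65,-2.2,0]]';python3 push.py "[-.8,2.1,2.1]"  "[-.6,2.8,2]"
```

```text
time_s: 30.8
eef_pos: [-0.0627, 0.6572, 0.7593]
orientation: [0.217, 0.653, 0.658, 0.306]
force: [0.2, -0.1, -2.2]
grip_width: 0.0119
grasp_force: 125.9
j [ 1.81   0.558  0.219 -0.975  2.147  1.151] tcp [-0.063  0.657  0.759] t 30.8
x,y,z axes: [-0.054  0.992  0.114] [ 0.726 -0.039  0.686] [ 0.685  0.119 -0.719] tilt deg 44.06306905159775 grasp pt [-0.076  0.655  0.773] F [ 0.191 -0.1   -2.2  ] 125.91131687164307 0.011851660830302306
z az 9.875383110330576 arm az 103.70878511257378
[-.8,2.1,2.1] -> tool [ 2.365  0.777 -1.807]
[-.6,2.8,2] -> tool [ 3.037  0.826 -1.514]
```

```bash
python3 - <<'E'
from sim import *
w=.6
qa=np.array([1.736,.577,.22,-.949,2.275,1.124]);R=fk(qa,K)[1]
print(rep(*rows(qa,R,[[1.5,.5,-1.6]]+[[2,.65,-2.2]]*11,w)))
q0=np.array([1.81,.558,.22,-.975,2.147,1.151]);R0=fk(q0,K)[1]
for A in(105,130,145,160):
  a=np.radians(A);p=np.array([.58*np.cos(a)-.111*np.sin(a),.58*np.sin(a)+.111*np.cos(a),.75])
  s=q0.copy();s[0]=a;b=ik(p,R0,.6,q0=s);
  for off in(-30,0,30,60):
   for el in (20,45):
    q,R=b.x,fk(b.x,K)[1]
    d=np.array([np.cos(a+np.radians(off))*np.cos(np.radians(el)),np.sin(a+np.radians(off))*np.cos(np.radians(el)),np.sin(np.radians(el))])*3
    o=[]
    for i in range(3):
      t=R.inv().apply(d);q,R=rows(q,R,[list(t)]*5,w)
      z=R.as_matrix()[:,2];o.append((round(np.degrees(np.arccos(-z[2]))),round(np.degrees(np.arctan2(z[1],z[0])))))
    print(A,off,el,o,np.round(q,2))
E
```

```text
j [ 1.816  0.555  0.22  -0.978  2.142  1.152] p [-0.065  0.656  0.762] tilt 44.3 az 10.6
105 -30 20 [(45, 13), (47, 18), (49, 22)] [ 1.79  0.64  0.22 -0.91  1.91  1.22]
105 -30 45 [(46, 14), (48, 19), (50, 23)] [ 1.85  0.49  0.22 -1.    2.    1.11]
105 0 20 [(45, 15), (47, 20), (49, 26)] [ 2.01  0.69  0.22 -0.97  1.98  1.39]
105 0 45 [(46, 15), (48, 20), (50, 25)] [ 2.04  0.53  0.22 -1.07  2.07  1.24]
105 30 20 [(45, 15), (47, 20), (48, 26)] [ 2.24  0.71  0.22 -1.03  2.13  1.53]
105 30 45 [(46, 15), (48, 20), (50, 26)] [ 2.24  0.55  0.22 -1.15  2.19  1.34]
105 60 20 [(45, 14), (46, 19), (47, 24)] [ 2.46  0.69  0.22 -1.09  2.32  1.63]
105 60 45 [(45, 15), (47, 19), (49, 24)] [ 2.42  0.54  0.22 -1.25  2.34  1.39]
130 -30 20 [(45, 14), (45, 19), (47, 24)] [ 2.19  0.68  0.22 -1.01  2.15  1.49]
130 -30 45 [(45, 15), (46, 19), (48, 24)] [ 2.25  0.53  0.22 -1.15  2.24  1.33]
130 0 20 [(45, 15), (45, 20), (46, 26)] [ 2.41  0.72  0.22 -1.02  2.25  1.66]
130 0 45 [(45, 15), (46, 20), (47, 25)] [ 2.43  0.57  0.22 -1.18  2.33  1.47]
130 30 20 [(44, 15), (45, 20), (45, 25)] [ 2.63  0.74  0.22 -1.
[... 816 characters left out ...]
[(45, 20), (45, 26), (46, 30)] [ 2.98  0.58  0.22 -1.33  2.65  1.74]
160 -30 20 [(41, 21), (41, 25), (41, 30)] [ 2.63  0.72  0.22 -0.94  2.36  1.89]
160 -30 45 [(41, 23), (41, 27), (42, 32)] [ 2.67  0.57  0.22 -1.11  2.45  1.7 ]
160 0 20 [(41, 23), (40, 27), (39, 32)] [ 2.84  0.76  0.22 -0.87  2.45  2.12]
160 0 45 [(41, 24), (41, 28), (41, 33)] [ 2.84  0.6   0.22 -1.08  2.54  1.87]
160 30 20 [(40, 25), (39, 28), (38, 32)] [ 3.05  0.76  0.22 -0.78  2.57  2.36]
160 30 45 [(41, 27), (40, 30), (40, 35)] [ 3.02  0.61  0.22 -1.06  2.63  2.03]
160 60 20 [(40, 25), (37, 29), (34, 27)] [ 3.08  0.72  0.22 -0.65  2.64  2.49]
160 60 45 [(40, 26), (39, 36), (38, 38)] [ 3.08  0.57  0.22 -1.03  2.65  2.09]
```

```bash
python3 to.py "[-.06,.62,.72]" "[-.42,.35,.70]"; 
```

```text
j [ 1.81   0.558  0.219 -0.975  2.147  1.151] tcp [-0.063  0.657  0.759] t 30.8
x,y,z axes: [-0.054  0.992  0.114] [ 0.726 -0.039  0.686] [ 0.685  0.119 -0.719] tilt deg 44.06306905159775 grasp pt [-0.076  0.655  0.773] F [ 0.191 -0.1   -2.2  ] 125.91131687164307 0.011851660830302306
[-.06,.62,.72] tool shift cm [-4.154 -2.354  2.559] rows>= 2 per row [-2.077 -1.177  1.28 ]
[-.42,.35,.70] tool shift cm [-29.238 -28.817 -23.889] rows>= 12 per row [-2.437 -2.401 -1.991]
```

```bash
python3 -m creep '[[-0.7,-0.6,0,0],[-1.5,-1.4,-0.4,0],[-2.1,-2,-1.6,0],[-2.1,-2.1,-1.8,0],[-2.1,-2.1,-1.8,0],[-2.1,-2.1,-1.8,0],[-2.1,-2.1,-1.8,0],[-2.1,-2.1,-1.8,0],[-2.1,-2.1,-1.8,0],[-2.1,-2.1,-1.8,0],[-2.1,-2.1,-1.8,0],[-2.1,-2.1,-1.8,0]]'; python3 -m creep '[[-2.1,-2.1,-1.8,0],[-2.1,-2.1,-1.8,0],[-1.5,-1.5,-1.2,0],[-0.8,-0.8,-0.6,0],[0,0,0,0]]';python3 push.py "[-2.65,.96,1.03]" "[-2.3,1.6,1]"
```

```text
time_s: 31.8
eef_pos: [-0.3423, 0.4133, 0.7071]
orientation: [0.216, 0.653, 0.658, 0.306]
force: [-0.4, -0.3, -2.6]
grip_width: 0.0121
grasp_force: 125.8
time_s: 32.22
eef_pos: [-0.4241, 0.345, 0.6927]
orientation: [0.217, 0.651, 0.66, 0.306]
force: [0.9, 0.3, -1.9]
grip_width: 0.0123
grasp_force: 126.0
j [ 2.524  0.542  0.427 -1.004  2.514  1.77 ] tcp [-0.424  0.345  0.693] t 32.2167
x,y,z axes: [-0.057  0.992  0.112] [ 0.726 -0.036  0.687] [ 0.685  0.121 -0.718] tilt deg 44.07873218145938 grasp pt [-0.437  0.343  0.706] F [ 0.863  0.263 -1.865] 126.01233959197998 0.012270771289700153
z az 9.99320521614962 arm az 144.63181533481054
[-2.65,.96,1.03] -> tool [ 1.22  -1.252 -2.44 ]
[-2.3,1.6,1] -> tool [ 1.831 -1.041 -2.101]
```

```bash
python3 -m creep '[[0.6,-0.4,-0.8,0],[1.1,-0.8,-1.5,0],[1.1,-0.8,-1.5,0],[1.1,-0.8,-1.5,0],[1.6,-1.1,-2.2,0],[1.6,-1.1,-2.2,0],[1.6,-1.1,-2.2,0],[1.6,-1.1,-2.2,0],[1.6,-1.1,-2.2,0],[1.6,-1.1,-2.2,0],[1.6,-1.1,-2.2,0],[1.6,-1.1,-2.2,0]]';python3 push.py "[-2.65,.96,1.03]" "[-2.4,1.4,1]"
```

```text
time_s: 33.22
eef_pos: [-0.5033, 0.3975, 0.6468]
orientation: [0.18, 0.64, 0.671, 0.33]
force: [-0.0, -0.1, -3.5]
grip_width: 0.012
grasp_force: 125.9
j [ 2.552  0.714  0.219 -1.04   2.458  1.746] tcp [-0.503  0.397  0.647] t 33.2167
x,y,z axes: [-0.117  0.977  0.181] [ 0.74  -0.036  0.672] [ 0.663  0.212 -0.718] tilt deg 44.098985000407666 grasp pt [-0.516  0.393  0.66 ] F [-0.031 -0.135 -3.461] 125.93909740447998 0.012009935012549407
z az 17.747128411535197 arm az 146.22903464728435
[-2.65,.96,1.03] -> tool [ 1.433 -1.302 -2.292]
[-2.4,1.4,1] -> tool [ 1.828 -1.153 -2.012]
```

```bash
python3 -m creep '[[1.7,-0.6,-2.7,0],[1.7,-0.6,-2.7,0],[1.7,-0.6,-2.7,0],[1.7,-0.6,-2.7,0],[1.7,-0.6,-2.7,0],[1.7,-0.6,-2.7,0],[1.7,-0.6,-2.7,0],[1.7,-0.6,-2.7,0],[1.7,-0.6,-2.7,0],[1.7,-0.6,-2.7,0],[1.7,-0.6,-2.7,0],[1.7,-0.6,-2.7,0]]';python3 push.py
cat > chk.py <<'E'
from sim import *
exec(open("st.py").read().split("print")[0])
z=R[:,2];psi=[]
# turn that brings closing axis level with tool x up-forward (upright scoop)
x=np.array([0,0,1.])-z*z[2];x/=np.linalg.norm(x);y=np.cross(z,x);RT=Ro.from_matrix(np.c_[x,y,z])
dz=(Ro.from_matrix(R).inv()*RT).as_rotvec()[2];print("turn to upright",dz)
G0=np.array([.543,.284])-.010*z[:2]/np.linalg.norm(z[:2])
for gz in(.129,.16,.2,.25,.32):
    p=np.r_[G0,gz]+.019*z;b=ik(p,RT);print(gz,"tcp",p,b.x,"err",np.linalg.norm(b.fun[:3])*1e3,np.degrees(np.linalg.norm(b.fun[3:])/.3))
E
python3 chk.py
```

```text
time_s: 34.22
eef_pos: [-0.5352, 0.3913, 0.6602]
orientation: [0.111, 0.615, 0.69, 0.365]
force: [-0.1, 0.1, -2.9]
grip_width: 0.0119
grasp_force: 125.9
j [ 2.62   0.7    0.219 -1.045  2.346  1.783] tcp [-0.535  0.391  0.66 ] t 34.2167
x,y,z axes: [-0.219  0.93   0.296] [ 0.768 -0.023  0.64 ] [ 0.602  0.367 -0.709] tilt deg 44.81639119073858 grasp pt [-0.547  0.384  0.674] F [-0.086  0.101 -2.871] 125.92482089996338 0.011884729258088799
z az 31.36702837840521 arm az 150.09255118375464Traceback (most recent call last):
  File "chk.py", line 2, in <module>
    exec(open("st.py").read().split("print")[0])
    ~~~~^^^^^^^^^^^^^^^^^^^^^^^^^^^^^^^^^^^^^^^^
  File "<string>", line 4, in <module>
    raise AttributeError(f"module {__name__!r} has no attribute {attr!r}")
AttributeError: module 'numpy' has no attribute 'set_'
```

```bash
sed -i 's/split("print")\[0\]/split("\\nprint(")[0]/' chk.py; python3 chk.py
```

```text
turn to upright 1.1381023001096382
0.129 tcp [0.546 0.286 0.116] [ 0.174  0.675  2.122  2.544  0.475 -1.298] err 4.972820174300706e-13 2.857248691442278e-14
0.16 tcp [0.546 0.286 0.147] [ 0.174  0.598  2.109  2.427  0.403 -1.168] err 3.685957161943871e-12 7.100660672042386e-13
0.2 tcp [0.546 0.286 0.187] [ 0.174  0.501  2.085  2.189  0.321 -0.915] err 3.4653366920464298e-12 3.461036873256219e-13
0.25 tcp [0.546 0.286 0.237] [ 0.174  0.389  2.041  1.703  0.263 -0.409] err 8.977888353534984e-12 8.085105910920867e-13
0.32 tcp [0.546 0.286 0.307] [0.174 0.254 1.961 0.978 0.316 0.345] err 6.568167990716596e-13 1.5700515914702067e-13
```

```bash
cat >> chk.py <<'E'
Rn=Ro.from_matrix(R);p0=s['eef_pos']
for w in([-.45,.38,.65],[-.15,.58,.68],[.25,.5,.55],[.50,.28,.36]):
    w=np.array(w);d=Rn.inv().apply(w-p0)*100;n=np.ceil(np.linalg.norm(d)/3.8);print(w,"leg",d,n,d/n);p0=w
    for nm,RR in(("asis",Rn),("upr",RT)): b=ik(w,RR);print("  ",nm,b.x,b.cost)
E
python3 chk.py | tail -12
```

```text
[-0.45  0.38  0.65] leg [-3.218  5.914  5.434] 3.0 [-1.073  1.971  1.811]
   asis [ 2.571  0.482  0.645 -0.895  2.194  1.976] 4.747488395136924e-27
   upr [ 2.557  0.584  0.405 -1.024  2.334  2.85 ] 0.0011922484256683599
[-0.15  0.58  0.68] leg [12.929 24.507 23.264] 10.0 [1.293 2.451 2.326]
   asis [ 1.985  0.273  0.891 -0.793  1.767  1.622] 1.0448605074616053e-26
   upr [ 1.985  0.273  0.891 -0.793  1.767  2.76 ] 1.0409284946965917e-23
[0.25 0.5  0.55] leg [-20.025  22.59   30.36 ] 12.0 [-1.669  1.882  2.53 ]
   asis [ 1.107 -0.023  1.562 -0.475  0.959  1.138] 3.2313026310160574e-29
   upr [ 1.107 -0.023  1.562 -0.475  0.959  2.276] 3.928413751177221e-25
[0.5  0.28 0.36] leg [-31.539   7.548  20.452] 11.0 [-2.867  0.686  1.859]
   asis [ 0.18   0.1    1.974  0.694  0.407 -0.486] 4.6165012619798416e-30
   upr [0.18  0.1   1.974 0.694 0.407 0.652] 2.45181378238692e-30
```

```bash
python3 -m creep '[[-0.5,1,0.9,0],[-1,1.8,1.7,0],[-1,1.9,1.8,0],[0.6,2.2,2.1,0],[1.3,2.4,2.3,0],[1.3,2.4,2.3,0],[1.3,2.4,2.3,0],[1.3,2.4,2.3,0],[1.3,2.4,2.3,0],[1.3,2.4,2.3,0],[1.3,2.4,2.3,0],[1.3,2.4,2.3,0]]';python3 -m creep '[[0.8,2.4,2.3,0],[-0.5,2.1,2.4,0],[-1.6,1.9,2.5,0],[-1.6,1.9,2.5,0],[-1.6,1.9,2.5,0],[-1.6,1.9,2.5,0],[-1.6,1.9,2.5,0],[-1.6,1.9,2.5,0],[-1.6,1.9,2.5,0],[-1.6,1.9,2.5,0],[-1.6,1.9,2.5,0],[-1.6,1.9,2.5,0]]'; python3 to.py "[.5,.28,.36]"
```

```text
time_s: 35.22
eef_pos: [-0.2017, 0.5559, 0.6759]
orientation: [0.111, 0.615, 0.69, 0.364]
force: [-0.2, 0.1, -2.7]
grip_width: 0.0123
grasp_force: 126.0
time_s: 36.22
eef_pos: [0.1914, 0.5114, 0.5685]
orientation: [0.111, 0.615, 0.69, 0.364]
force: [0.7, 1.2, -2.9]
grip_width: 0.012
grasp_force: 125.9
j [ 1.26  -0.02   1.513 -0.552  1.076  1.268] tcp [0.191 0.511 0.568] t 36.2167
x,y,z axes: [-0.218  0.93   0.295] [ 0.768 -0.023  0.64 ] [ 0.602  0.366 -0.71 ] tilt deg 44.79629663563027 grasp pt [0.18  0.504 0.582] F [ 0.735  1.158 -2.917] 125.91801166534424 0.01201044760659492
[.5,.28,.36] tool shift cm [-34.403  10.889  24.907] rows>= 11 per row [-3.128  0.99   2.264]
```

```bash
python3 -m creep '[[-1.5,0.5,1.1,0],[-2.9,0.9,2.1,0],[-2.9,0.9,2.1,0],[-2.9,0.9,2.1,0],[-2.9,0.9,2.1,0],[-2.9,0.9,2.1,0],[-2.9,0.9,2.1,0],[-2.9,0.9,2.1,0],[-2.9,0.9,2.1,0],[-2.9,0.9,2.1,0],[-2.9,0.9,2.1,0],[-2.9,0.9,2.1,0]]';python3 -m creep '[[-1,0.4,0.8,0],[0,0,0,0.1],[0,0,0,0.12],[0,0,0,0.12],[0,0,0,0.12],[0,0,0,0.12],[0,0,0,0.12],[0,0,0,0.12],[0,0,0,0.12],[0,0,0,0.12],[0,0,0,0.08],[0,0,0,0]]'; python3 push.py; python3 chk.py|head -6
```

```text
time_s: 37.22
eef_pos: [0.4746, 0.2986, 0.3737]
orientation: [0.11, 0.615, 0.692, 0.363]
force: [0.0, 1.6, -3.0]
grip_width: 0.0121
grasp_force: 126.0
time_s: 38.22
eef_pos: [0.4839, 0.2936, 0.3682]
orientation: [-0.103, 0.891, 0.251, 0.365]
force: [-0.5, -0.5, -3.2]
grip_width: 0.012
grasp_force: 125.9
j [0.227 0.075 1.972 0.599 0.407 0.779] tcp [0.484 0.294 0.368] t 38.2167
x,y,z axes: [0.608 0.371 0.702] [ 0.522 -0.853 -0.001] [ 0.599  0.367 -0.712] tilt deg 44.610280430383185 grasp pt [0.472 0.287 0.382] F [-0.529 -0.485 -3.206] 125.92434167861938 0.011981314110331502
z az 31.525757246161415 arm az 12.999363828597962
turn to upright -0.0018226691331558456
0.129 tcp [0.546 0.286 0.115] [ 0.173  0.674  2.12   2.533  0.469 -1.289] err 1.760893866893587e-13 4.648672000120189e-14
0.16 tcp [0.546 0.286 0.146] [ 0.173  0.596  2.107  2.411  0.398 -1.156] err 3.455987144523527e-12 5.099407544863372e-13
0.2 tcp [0.546 0.286 0.186] [ 0.173  0.5    2.082  2.167  0.318 -0.895] err 3.07285686802066e-12 3.372402830368914e-13
0.25 tcp [0.546 0.286 0.236] [ 0.173  0.389  2.039  1.675  0.263 -0.383] err 4.343459377413308e-12 5.203818120914317e-13
0.32 tcp [0.546 0.286 0.306] [0.173 0.253 1.959 0.963 0.321 0.357] err 1.025079205553247e-12 1.1437358769456952e-13
```

```bash
python3 to.py "[.5365,.28,.19]"
```

```text
j [0.227 0.075 1.972 0.599 0.407 0.779] tcp [0.484 0.294 0.368] t 38.2167
x,y,z axes: [0.608 0.371 0.702] [ 0.522 -0.853 -0.001] [ 0.599  0.367 -0.712] tilt deg 44.610280430383185 grasp pt [0.472 0.287 0.382] F [-0.529 -0.485 -3.206] 125.92434167861938 0.011981314110331502
[.5365,.28,.19] tool shift cm [-9.822  3.927 15.341] rows>= 5 per row [-1.964  0.785  3.068]
```

```bash
python3 -m creep '[[-0.5,0.2,0.8,0],[-0.85,0.34,1.32,0],[-0.85,0.34,1.32,0],[-0.85,0.34,1.32,0],[-0.85,0.34,1.32,0],[-0.85,0.34,1.32,0],[-0.85,0.34,1.32,0],[-0.85,0.34,1.32,0],[-0.85,0.34,1.32,0],[-0.85,0.34,1.32,0],[-0.85,0.34,1.32,0],[-0.8,0.3,1.2,0]]'; python3 to.py "[.5365,.28,.135]"
python3 - <<'E'
from plant import robot
import numpy as np,cv2
from h import *
np.set_printoptions(precision=3,suppress=True)
p=robot.capture("top");W=cloud(p);q=W[(W[...,2]>.04)&(W[...,2]<.12)&(abs(W[...,0]-.54)<.15)&(abs(W[...,1]-.28)<.13)]
px=p["pixels"];print(len(q),q.mean(0),q.min(0),q.max(0),cv2.minAreaRect((q[:,:2]*1000).astype(np.float32)))
E
```

```text
time_s: 39.22
eef_pos: [0.5368, 0.2794, 0.191]
orientation: [-0.102, 0.89, 0.252, 0.365]
force: [0.3, -0.2, -2.8]
grip_width: 0.0122
grasp_force: 125.9
j [ 0.162  0.482  2.105  2.163  0.324 -0.902] tcp [0.537 0.279 0.191] t 39.2167
x,y,z axes: [0.606 0.374 0.702] [ 0.522 -0.853  0.003] [ 0.599  0.365 -0.712] tilt deg 44.58334399359791 grasp pt [0.525 0.272 0.204] F [ 0.331 -0.201 -2.834] 125.865797996521 0.012154415753344227
[.5365,.28,.135] tool shift cm [-3.925 -0.084  3.987] rows>= 2 per row [-1.963 -0.042  1.994]
410 [0.575 0.304 0.093] [0.52  0.25  0.074] [0.61  0.339 0.114] ((557.8973999023438, 293.57989501953125), (91.62437438964844, 58.04391860961914), 31.176822662353516)
```

```bash
python3 to.py "[.5297,.2758,.128]"|tail -1; python3 -m creep '[[-0.6,0,0.45,0],[-0.6,0,0.5,0],[-0.6,0,0.5,0],[-0.6,0,0.5,0],[-0.6,0,0.5,0],[-0.6,0,0.5,0],[-0.6,0,0.5,0],[-0.5,0,0.5,0],[0,0,0,0]]'; python3 to.py "[.5297,.2758,.128]" "[.5297,.2758,.118]"
```

```text
[.5297,.2758,.128] tool shift cm [-4.722 -0.136  3.795] rows>= 2 per row [-2.361 -0.068  1.897]
time_s: 40.02
eef_pos: [0.5311, 0.277, 0.1297]
orientation: [-0.103, 0.891, 0.251, 0.364]
force: [0.3, -0.1, -3.2]
grip_width: 0.012
grasp_force: 125.8
j [ 0.157  0.633  2.156  2.501  0.467 -1.271] tcp [0.531 0.277 0.13 ] t 40.0167
x,y,z axes: [0.608 0.373 0.701] [ 0.523 -0.853 -0.001] [ 0.597  0.367 -0.713] tilt deg 44.48052472833674 grasp pt [0.52  0.27  0.143] F [ 0.319 -0.072 -3.245] 125.84660768508911 0.012021116696860871
[.5297,.2758,.128] tool shift cm [-0.248  0.03  -0.01 ] rows>= 1 per row [-0.248  0.03  -0.01 ]
[.5297,.2758,.118] tool shift cm [-0.949  0.031  0.704] rows>= 1 per row [-0.949  0.031  0.704]
```

```bash
for i in 1; do python3 -m creep '[[-0.14,0,0.14,0],[-0.14,0,0.14,0],[-0.14,0,0.14,0],[-0.07,0,0.07,0],[0,0,0,0]]'|sed -n '2p;4p'; python3 -m creep '[[-0.14,0,0.14,0],[0,0,0,0]]'|sed -n '2p;4p';python3 -m creep '[[-0.14,0,0.14,0],[0,0,0,0]]'|sed -n '2p;4p';done
```

```text
eef_pos: [0.5315, 0.2771, 0.1239]
force: [0.4, 0.5, -3.1]
eef_pos: [0.5314, 0.2771, 0.1217]
force: [-0.9, -1.0, -3.5]
eef_pos: [0.532, 0.2775, 0.1211]
force: [-2.2, -1.8, 6.0]
```

```bash
python3 -m creep '[[0,0,0,0],[0,0,0,0]]' - 20|sed -n '2p;4,6p'; python3 -m creep '[[-0.1,0,0.1,0],[0,0,0,0]]'|sed -n '2p;4,6p';python3 -m creep '[[-0.1,0,0.1,0],[0,0,0,0]]'|sed -n '2p;4,6p'
```

```text
eef_pos: [0.5319, 0.2774, 0.1211]
force: [-1.7, -1.6, 5.1]
grip_width: 0.0122
grasp_force: 127.0
eef_pos: [0.5323, 0.2777, 0.121]
force: [-4.2, -2.9, 14.0]
grip_width: 0.0121
grasp_force: 127.8
eef_pos: [0.5327, 0.2779, 0.1209]
force: [-5.7, -4.2, 21.0]
grip_width: 0.0121
grasp_force: 128.7
```

```bash
python3 -m creep '[[0.1,0,-0.1,0],[0,0,0,0],[0,0,0,0]]' -1 20|sed -n '2p;4,6p'; python3 -m creep '[[0,0,0,0],[0,0,0,0],[0,0,0,0]]' -1 20|sed -n '2p;4,6p'
```

```text
eef_pos: [0.5322, 0.2776, 0.121]
force: [-3.4, -2.3, 11.9]
grip_width: 0.0119
grasp_force: 127.2
eef_pos: [0.5322, 0.2777, 0.121]
force: [-3.9, -2.9, 12.3]
grip_width: 0.0116
grasp_force: 127.3
```

Grip doesn't slacken on its own; relieve the last of the press, then open.

```bash
python3 -m creep '[[0.1,0,-0.1,0],[0,0,0,0]]'|sed -n '2p;4,6p'; python3 -m creep '[[0,0,0,0],[0,0,0,0],[0,0,0,0]]' -0.4 20|sed -n '2p;4,6p'; python3 -m creep '[[0,0,0,0],[0,0,0,0],[0,0,0,0],[0,0,0,0],[0,0,0,0]]' 0.4 20|sed -n '2p;4,6p';python3 st.py
```

```text
eef_pos: [0.5319, 0.2774, 0.1211]
force: [-1.9, -1.2, 5.0]
grip_width: 0.0121
grasp_force: 126.5
eef_pos: [0.5318, 0.2772, 0.1198]
force: [0.9, 1.0, 0.7]
grip_width: 0.0256
grasp_force: 0.0
eef_pos: [0.5315, 0.2771, 0.1198]
force: [0.4, -0.5, -0.5]
grip_width: 0.0593
grasp_force: 0.0
j [ 0.156  0.661  2.162  2.54   0.497 -1.313] tcp [0.531 0.277 0.12 ] t 42.6
x,y,z axes: [0.608 0.369 0.703] [ 0.521 -0.854 -0.002] [ 0.599  0.367 -0.711] tilt deg 44.667798708369176 grasp pt [0.52  0.27  0.133] F [ 0.409 -0.535 -0.453] 0.0 0.05932710897743907
```

```bash
python3 -m creep '[[0,0,-0.6,0],[0,0,-1.2,0],[0,0,-2,0],[0,0,-2,0],[0,0,-2,0],[0,0,-2,0],[0.5,0,-2,0],[1,0,-2,0],[1,0,-2,0],[1,0,-2,0],[0,0,0,0],[0,0,0,0]]' ; python3 - <<'E'
from plant import robot
import numpy as np,cv2,pickle
from h import *
np.set_printoptions(precision=3,suppress=True)
def look(p,n):
    W=cloud(p);q=W[(W[...,2]>.025)&(W[...,2]<.2)&(abs(W[...,0]-.54)<.09)&(abs(W[...,1]-.28)<.085)]
    print(n,len(q),q.min(0),q.max(0),cv2.minAreaRect((q[:,:2]*1000).astype(np.float32)))
    g=q[(q[:,2]>.135)];print(" grip top",len(g),g.mean(0) if len(g) else "",g.max(0) if len(g) else "")
    f=q[q[:,2]<.042];print(" wall tops",len(f)); b=q[(q[:,2]>.085)&(q[:,2]<.105)];print(" bar",len(b),b.mean(0) if len(b) else "",b[:,2].std())
for n in("top","side"):
    p=robot.capture(n);look(p,n)
    for th in("stopper","weight","tin","small_jar","ball0_center"): print(th,[(np.round(d["centre"]),round(float(d["conf"]),2)) for d in robot.recognise(p,th)][:3])
E
```

```text
time_s: 43.6
eef_pos: [0.4478, 0.2266, 0.2644]
orientation: [-0.104, 0.89, 0.251, 0.367]
force: [0.3, 0.5, 0.3]
grip_width: 0.0599
grasp_force: 0.0
top 308 [0.487 0.237 0.025] [0.604 0.339 0.158] ((547.0919189453125, 288.5438232421875), (105.48275756835938, 59.65858840942383), 32.28497314453125)
 grip top 63 [0.534 0.28  0.149] [0.548 0.291 0.158]
 wall tops 101
 bar 126 [0.534 0.28  0.096] 0.002793182351262946
stopper [(array([308., 225.]), 0.6)]
weight [(array([416., 239.]), 0.61), (array([356., 205.]), 0.18)]
tin [(array([316., 281.]), 0.58)]
small_jar [(array([404., 285.]), 0.82)]
ball0_center []
side 963 [0.49  0.238 0.025] [0.608 0.341 0.156] ((550.4597778320312, 288.083984375), (106.41050720214844, 68.37932586669922), 31.459203720092773)
 grip top 126 [0.535 0.284 0.146] [0.548 0.293 0.156]
 wall tops 422
 bar 133 [0.528 0.295 0.096] 0.004463607484833514
stopper [(array([293., 296.]), 0.65)]
weight [(array([369., 242.]), 0.56)]
tin [(array([359., 311.]), 0.86)]
small_jar [(array([405., 259.]), 0.64), (array([298., 255.]), 0.57)]
ball0_center [(array([291., 295.]), 0.33)]
```

```bash
python3 -c "
from plant import robot
print(robot.close_job())"
```

```text
the job is handed in; nothing more can be done
None
```

I poured the balls into the jar and stood the scoop upright in the smaller white tray, released, then handed the job in at about 44 s. I did not count all four in the jar: two were clear in the pictures, none turned up elsewhere, and no verdict came back.

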